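Move a hot instrument tray to the cooling stand with the tray lifter

ROBOT

A 6-joint arm with a two-finger parallel gripper is mounted at the origin on the work surface. World frame = base frame: x ahead of the robot, y to its left, z up, the work surface at z = 0. Lengths are in m, angles in rad, forces in N, time in s.
With the tool pointing down it reaches from about 0.35 to 0.975 m from the base axis. Payload 7.1 kg.
Tool frame: the origin (TCP) lies at the very end of the fingers, on their centre line; the grasp point (between the pads) lies 19 mm behind it; z points along the fingers, y is the direction in which the jaws open and shut (so a half turn about z gives the same grasp; the last joint's range is limited). The gripper opens to 88 mm and grips with 3 to 60 N. Pads are 20 mm wide; open, the fingers measure 115 mm over their backs; the gripper's body (75 mm by 178 mm) begins 61 mm behind the grasp point.
Start: joints at [-1.131, 0.423, 1.63, -0, 1.089, -0.019], TCP at [0.277, -0.56, 0.223] pointing down, gripper open.
Joint ranges: [-3, 3], [-0.9, 2.11], [0.09, 2.58], [-1.31, 4.45], [0.11, 2.69], [-2.54, 2.54]. Speed limits (rad/s): [2.39, 2.39, 3.01, 3.14, 3.14, 3.14].

INTERFACE

Orientations are given as a rotation vector (axis times angle).
In Python, from rig import ctrl, optics, workorder gives the robot as it stands. The module is installed in compiled form; this text tells all that it offers.
- The arm moves only by the tool move_arm, never from a script. Its argument "rows" is a list of rows, each an object with "gripper": the closure in counts, from 0 (fully open) to 255 (shut); "xyz": the shift along the world's x, y, z scaled (see below), a list of three; "rot": the turn, a rotation vector about the world's x, y, z scaled (see below), a list of three. A call has 1 to 12 rows; each row is the pose to reach, as a shift and turn from the pose commanded when the call began; what a row does not reach only later rows make up. The controller multiplies each number of a shift by 60 cm and each number of a turn by 45 degrees. A row lasts 1/8 s, in which the tool goes at most 62.5 mm and 10.7 degrees, less where a joint would pass 70% of its speed; a pose out of reach is approached as far as the arm can. A call with a number of a shift or a turn outside -1 to 1 is refused whole. A call with a gripper value outside its range is refused whole. The fingers move at their own pace and stop on an object; "grip_force" is the grip in N (left out, the last holds). Time passes only in rows, so rows that repeat a pose let the fingers close. It gives the time, the measured TCP pose, the force and the opening at its end, in the units of the state.
- ctrl.state(): the state, without advancing time (a new reading comes with each control period).
- optics.get_image(name): name is "side" or "top" or "wrist"; returns a dict with "color" (420x560x3 uint8, red, green, blue), "mtx" (3x3 intrinsics, pixels), "R" (3x3) and "t" (3): a world point X has camera coordinates R X + t; the wrist camera has in their place "mount" (4x4, takes a point from camera to tool coordinates, whose origin is the TCP and whose axes are the flange's). Camera axes: x right, y down, z forward; pixel columns grow to the right and rows downward; lengths in m; the calibration is good to about 2 mm. A picture is of the moment at which its call begins: read the wrist's pose just before it. There is no depth.
- workorder.job_done(): hands the job in, once; it reports no verdict.
The state is a dict: "clock": time; "joints": joint angles; "joint_vel": joint speeds; "joint_torque": joint torques, N m; "position": TCP position; "orientation": TCP orientation; "ft_force": force on the tool from outside, world axes, zero at the start; "moment": the same for the moment, N m; "gripper_width": finger opening in m.
Only numpy, scipy, OpenCV 4.12 (cv2) and the standard library are available. Lean on these libraries where they do the work, as an engineer would, in place of code of your own. Each camera call takes 0.05 s, during which the arm holds its last target.

TASK

The flat instrument tray on the low loading rack is hot from the steriliser: pick up the tray lifter by its upright handle, slide its blade under the tray, lift the tray off and carry it level to the cooling stand. Set it down gently, squarely and centred on the stand's two rails, draw the blade out, and stand the lifter back on the worktop about where it was. Do not touch the tray with the gripper, and leave everything else where it is.

Things in the scene. Friction and masses are not known exactly. Their poses are not given: they have to be found in the camera images.
- lifter: Loose tray lifter (spatula with an upright handle), 0.26 kg, standing by itself on the worktop between rack and stand. Origin: on the blade's underside, below the handle's axis; x points to the blade's front edge, z up the handle. Steel blade 3 mm thick, from x = -35 to +135 mm, 72 mm wide (62 over the last 25 mm). Steel neck 12 (x) by 32 mm (y) up to z = 53 mm, then a black grip block.
- lifter_grip (a point): Grip point, near the middle of the lifter's black grip block, 90 mm above the blade's underside; axes as the lifter's. The block is 22 mm thick along x, 42 mm wide along y, and spans 53 to 118 mm above the blade's underside. Grasped from above with the fingers closing along the lifter's x, it is held firmly against the load's tipping.
- lifter_tip (a point): Middle of the blade's front edge, 135 mm ahead of the handle's axis, half-way through the thickness.
- tray: The loose shallow steel tray, 100 mm (its x) by 140 mm (its y), 16 mm high, with four steel instruments fixed in it (below 17 mm), about 0.18 kg. Origin: centre of its flat underside.
- tray_center (a point): Centre of the tray, 8 mm above its flat underside; axes as the tray's.
- rack_deck (a point): Low dark steel loading rack, fixed; the tray starts on it within 10 mm of its centre. Point: centre of its deck, 18 mm above the worktop. Two rails, 120 mm long along x, 16 mm wide, 100 mm clear between them, nothing between them down to the worktop. Front (-x, robot's side) open; cross plate at the far end 60 to 68 mm beyond the point, 1 mm below deck height. z up.
- stand_deck (a point): Cooling stand of bright aluminium on dark legs, fixed, empty; may swap sides with the rack. Point: centre of its deck, 55 mm above the worktop. Two rails, 120 mm long along x, 16 mm wide, 8 mm thick, 100 mm clear between them, nothing between or below but 5 mm high foot bars (94 mm clear). Front (-x) open; cross plate 60 to 68 mm beyond the point, 1 mm below deck height.
- bottle: Bystander: white plastic bottle, 60 mm diameter, 160 mm tall, at the far middle. Origin: centre of its underside.
- bowl: Bystander: round steel bowl, 100 mm wide, 45 mm high, at the left. Origin: centre of its underside.
- beaker: Bystander: white cup without handle, 72 mm wide, 90 mm tall, at the left. Origin: centre of its underside.
- cassette: Bystander: closed aluminium instrument box 75 x 140 x 24 mm, at the right. Origin: centre of its underside.
- brush: Bystander: cleaning brush lying at the right. Origin: centre of its underside.
- probe: Bystander: steel rod-like instrument 120 mm long, 10 mm thick, lying between the lifter and the robot base. Origin: centre of its underside.
- carton: Bystander: cardboard carton 60 x 160 x 70 mm, at the far side, right of the bottle. Origin: centre of its underside.

How it is judged:
On the way, in this order (a step that is already met when the one before it is completed fails the run):
1. the tray is carried by the lifter alone, clear of the rack (contact force between lifter and tray above 0.4 N and z of tray_center in the frame of rack_deck above 0.023 m and contact force between tray and rack below 0.05 N), for 0.2 s.
2. the tray rests on the stand's rails and the lifter's blade is out from under it (x of tray_center in the frame of stand_deck between -0.02 and 0.02 m and y of tray_center in the frame of stand_deck between -0.015 and 0.015 m and z of tray_center in the frame of stand_deck between 0.004 and 0.012 m and angle between the x axis of tray_center and the x axis of stand_deck, either way round below 0.15 rad and angle between tray_center's own z axis and vertical below 0.06 rad and contact force between lifter and tray below 0.1 N and linear speed of tray below 0.02 m/s and horizontal distance between lifter_grip and tray_center above 0.15 m), for 0.2 s.
At the end, for the whole second after the job is handed in: Tray at rest and level on both rails of the stand, within 20 mm along and 15 mm across of its centre, square within 0.15 rad, free of the lifter. Lifter let go, upright, blade flat on the worktop, grip within 60 mm of its start (x of tray_center in the frame of stand_deck between -0.02 and 0.02 m and y of tray_center in the frame of stand_deck between -0.015 and 0.015 m and z of tray_center in the frame of stand_deck between 0.004 and 0.012 m and angle between the x axis of tray_center and the x axis of stand_deck, either way round below 0.15 rad and angle between tray_center's own z axis and vertical below 0.06 rad and contact force between lifter and tray below 0.1 N and linear speed of each of tray, lifter below 0.02 m/s and height (world z) of lifter below 0.006 m and angle between lifter's own z axis and vertical below 0.08 rad and distance of lifter_grip from where it was at the start of the episode below 0.06 m); the robot touches nothing.
It fails at once if the gripper or arm touches the hot tray (contact force between any of the fingers, the arm and tray above 0.5 N).
It fails at once if the tray is tipped by more than 0.35 rad (angle between tray_center's own z axis and vertical above 0.35 rad).
It fails at once if the tray is dropped or banged onto the stand (over 25 N) (contact force between tray and stand above 25 N).
It fails at once if a bystander is moved by more than 30 mm (distance of any of bottle, bowl, beaker, cassette, brush, probe, carton from where it was at the start of the episode above 0.03 m).
It also fails if it takes over 64 s, if anything falls off the work surface, if the arm or the gripper's body presses on something with over 40 N, if the wrist force passes 120 N, or if a joint passes its speed limit or range.

## Working session

There is one attempt and no reset: what is moved stays moved. The work goes in short steps, Python scripts to look and compute and a tool call to move; the robot and the scene stay as the last step left them, time stands still between calls to the robot, and variables do not carry over. Pictures are saved under pics/ and viewed, and the job is handed in when it is done.

Besides the shell and the picture viewer there is one more tool, called after "Emit:" by a JSON object that holds its "fn" and its "kwargs", one argument or row to a line. move_arm: Moves the arm, as the interface text tells. Shifts and turns lie within -1 to 1; 1 stands for 60 cm of shift or 45 degrees of turn. Its arguments: {"type":"object","properties":{"rows":{"type":"array","items":{"type":"object","properties":{"gripper":{"type":"number"},"xyz":{"type":"array","items":{"type":"number","minimum":-1,"maximum":1}},"rot":{"type":"array","items":{"type":"number","minimum":-1,"maximum":1}}}}},"grip_force":{"type":"number"}},"required":["rows"]}

```bash
ls; mkdir -p pics; python3 - <<'E'
from rig import ctrl, optics
import cv2, json
s=ctrl.state(); print(s)
for n in ("side","top","wrist"):
    d=optics.get_image(n)
    cv2.imwrite(f"pics/{n}0.png",d["color"][:,:,::-1])
    print(n,d["mtx"].tolist(),{k:d[k].round(4).tolist() for k in d if k in("R","t","mount")})
print(ctrl.state()["clock"])
E
```

```text
pics
{'clock': 0.0, 'joints': array([-1.13100869e+00,  4.23821774e-01,  1.63069337e+00,  1.23790641e-05,
        1.08858983e+00, -1.89983483e-02]), 'joint_vel': array([ 0.00087128,  0.00062104, -0.00127501,  0.000425  , -0.00042379,
        0.00040406]), 'joint_torque': array([ 2.37089705e-03, -5.44622433e+01, -2.73662406e+01,  6.45035505e-02,
        2.27964192e-02, -1.29110340e-04]), 'position': array([ 0.27657745, -0.55985208,  0.22191228]), 'orientation': array([-3.05785694e+00, -7.14010019e-01,  4.79053828e-04]), 'ft_force': array([-0.28581899,  0.10210459, -0.55262118]), 'moment': array([ 0.00109099, -0.04944455, -0.00669757]), 'gripper_width': 0.0875612436337945}
side [[471.4587310911569, 0.0, 272.0503507420386], [0.0, 471.4587310911569, 214.8139459640879], [0.0, 0.0, 1.0]] {'R': [[-0.7108, -0.7034, -0.0007], [-0.4771, 0.4829, -0.7343], [0.5168, -0.5216, -0.6788]], 't': [0.3977, 0.3388, 1.3616]}
top [[457.41990176274595, 0.0, 276.4889983373958], [0.0, 457.41990176274595, 215.70122696037805], [0.0, 0.0, 1.0]] {'R': [[0.025, -0.9997, 0.0054], [-0.9881, -0.0255, -0.1519], [0.152, -0.0015, -0.9884]], 't': [-0.0023, 0.5881, 1.2316]}
wrist [[310.430831269179, 0.0, 281.4990583394113], [0.0, 310.430831269179, 210.45936234660348], [0.0, 0.0, 1.0]] {'mount': [[-0.0005, -0.9614, -0.2751, 0.0761], [1.0, -0.0004, -0.0004, -0.0007], [0.0003, -0.2751, 0.9614, -0.1635], [0.0, 0.0, 0.0, 1.0]]}
0.15
```

View pics/top0.png

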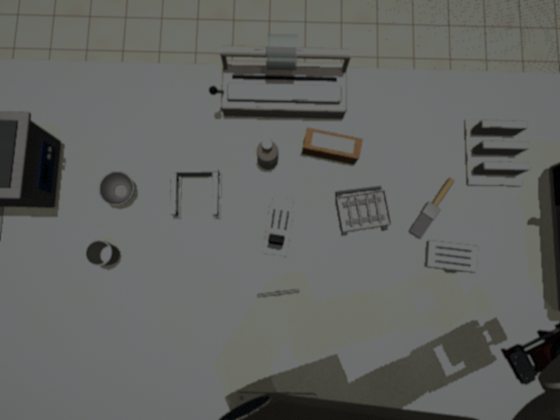

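View pics/side0.png

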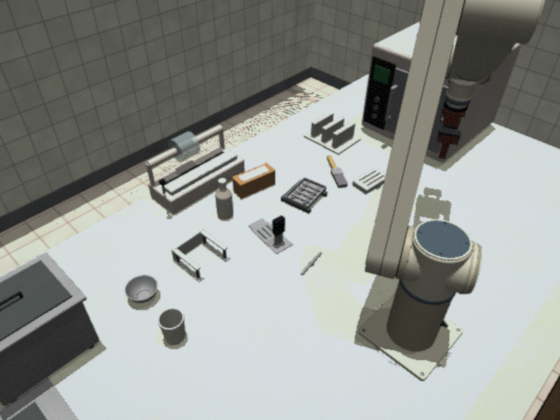

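Top view: the stand is at about (197,195), the lifter at (278,235), and the tray on the rack at (363,211), slightly turned. I'll enlarge these areas.

```bash
cat > h.py <<'E'
import numpy as np, cv2
from rig import ctrl, optics
from scipy.spatial.transform import Rotation as Rn
def ray(d,u,v):
    K=d["mtx"]; c=np.linalg.solve(K,[u,v,1.])
    return -d["R"].T@d["t"], d["R"].T@c
def onz(d,u,v,z):
    o,r=ray(d,u,v); return o+r*(z-o[2])/r[2]
def two(d1,p1,d2,p2):
    o1,r1=ray(d1,*p1);o2,r2=ray(d2,*p2); r1/=np.linalg.norm(r1); r2/=np.linalg.norm(r2)
    s=np.linalg.lstsq(np.c_[r1,-r2],o2-o1,rcond=None)[0]
    a=o1+s[0]*r1;b=o2+s[1]*r2
    return (a+b)/2,np.linalg.norm(a-b)
def proj(d,X):
    c=d["R"]@np.asarray(X)+d["t"]; p=d["mtx"]@c; return p[:2]/p[2]
def crop(im,x0,y0,x1,y1,f,name,gain=2.0):
    c=im[y0:y1,x0:x1,::-1]
    c=np.clip((c/255.)**0.6*255*gain/1.5,0,255).astype(np.uint8)
    cv2.imwrite(name,cv2.resize(c,None,fx=f,fy=f,interpolation=cv2.INTER_CUBIC))
def save(d,fn): np.savez(fn,**d)
E
python3 - <<'E'
from h import *
t=optics.get_image("top"); s=optics.get_image("side"); save(t,"t0.npz"); save(s,"s0.npz")
crop(t["color"],160,160,300,260,5.7,"pics/tc1.png"); crop(t["color"],260,170,400,270,5.7,"pics/tc2.png")
crop(s["color"],160,170,340,290,4.4,"pics/sc1.png")
E
```

```text
(no output)
```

View pics/tc1.png

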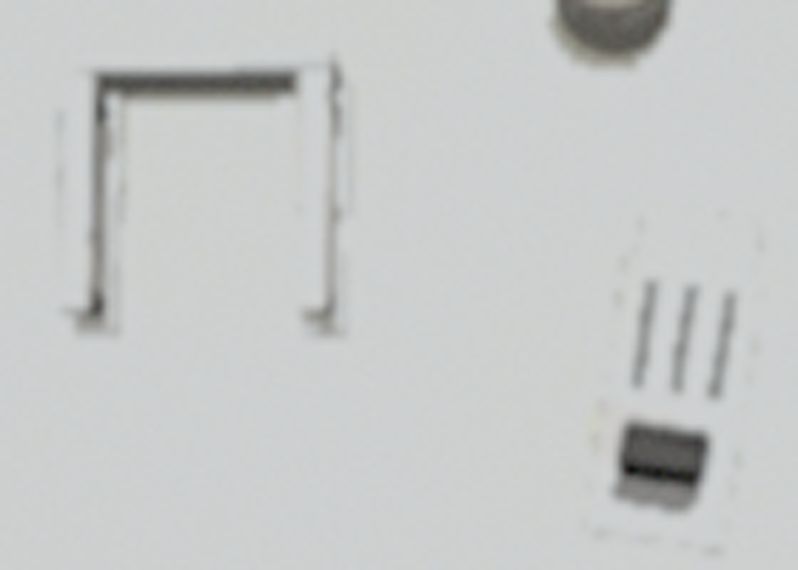

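View pics/tc2.png

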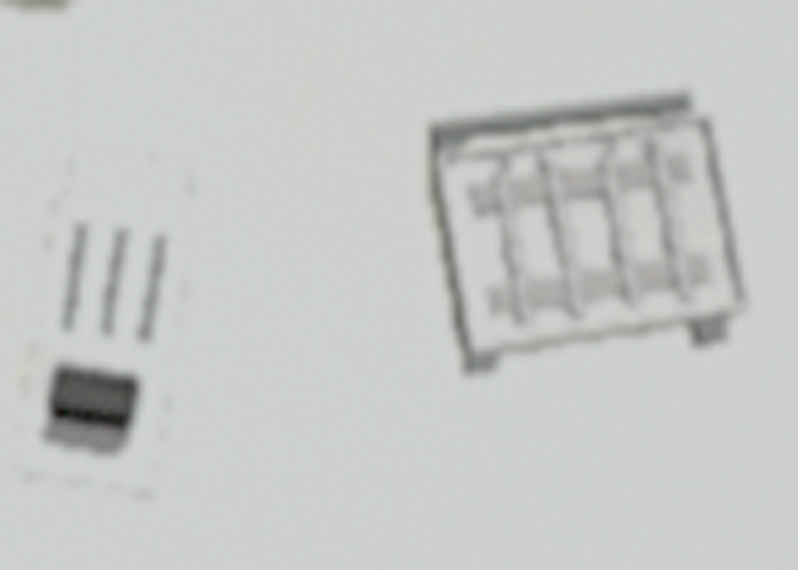

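View pics/sc1.png

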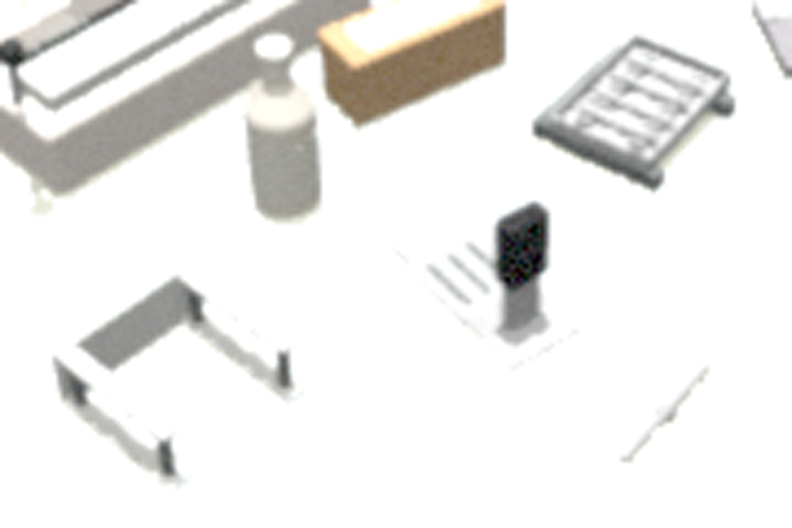

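```bash
python3 - <<'E'
from h import *
t=dict(np.load("t0.npz"))
for n,(u,v,z) in dict(lifterhandle=(278,240,.118),stand=(197,195,.055),tray=(363,211,.034),probe=(278,293,.01),bottle=(267,147,.16),carton=(332,144,.07),bowl=(117,189,.04)).items(): print(n,onz(t,u,v,z).round(3))
E
```

```text
lifterhandle [0.513 0.007 0.118]
stand [0.639 0.235 0.055]
tray [ 0.609 -0.231  0.034]
probe [0.375 0.003 0.01 ]
bottle [0.75  0.042 0.16 ]
carton [ 0.792 -0.138  0.07 ]
bowl [0.653 0.464 0.04 ]
```

Emit:
{"fn": "move_arm", "kwargs": {
  "rows": [
    {"xyz": [0.1, 0.1, 0.2], "rot": [0, 0, 0.2], "gripper": 0},
    {"xyz": [0.25, 0.3, 0.217], "rot": [0, 0, 0.4], "gripper": 0},
    {"xyz": [0.5, 0.66, 0.217], "rot": [0, 0, 1], "gripper": 0},
    {"xyz": [0.5, 0.66, 0.217], "rot": [0, 0, 1], "gripper": 0},
    {"xyz": [0.5, 0.66, 0.217], "rot": [0, 0, 1], "gripper": 0},
    {"xyz": [0.5, 0.66, 0.217], "rot": [0, 0, 1], "gripper": 0},
    {"xyz": [0.5, 0.66, 0.217], "rot": [0, 0, 1], "gripper": 0},
    {"xyz": [0.5, 0.66, 0.217], "rot": [0, 0, 1], "gripper": 0},
    {"xyz": [0.5, 0.66, 0.217], "rot": [0, 0, 1], "gripper": 0},
    {"xyz": [0.5, 0.66, 0.217], "rot": [0, 0, 1], "gripper": 0},
    {"xyz": [0.5, 0.66, 0.217], "rot": [0, 0, 1], "gripper": 0}
  ]
}}

```text
clock: 1.62
position: [0.5762, -0.1648, 0.3525]
orientation: [-2.553, -1.831, 0.001]
ft_force: [0.2, -0.3, 0.3]
gripper_width: 0.0878
```

Emit:
{"fn": "move_arm", "kwargs": {
  "rows": [
    {"xyz": [0, 0, 0], "rot": [0, 0, 0.42], "gripper": 0},
    {"xyz": [0, 0, 0], "rot": [0, 0, 0.42], "gripper": 0},
    {"xyz": [0, 0, 0], "rot": [0, 0, 0.42], "gripper": 0}
  ]
}}

```text
clock: 2.0
position: [0.5759, -0.1657, 0.3527]
orientation: [-2.221, -2.221, 0.001]
ft_force: [0.2, 0.1, -0.9]
gripper_width: 0.0876
```

```bash
cat >> h.py <<'E'
def wrist():
    s=ctrl.state(); d=optics.get_image("wrist")
    M=np.eye(4); M[:3,:3]=Rn.from_rotvec(s["orientation"]).as_matrix(); M[:3,3]=s["position"]
    C=np.linalg.inv(M@d["mount"]); d["R"]=C[:3,:3]; d["t"]=C[:3,3]
    return s,d
def stretch(im,x0,y0,x1,y1,f,name,lo=1,hi=99):
    c=im[y0:y1,x0:x1,::-1].astype(float); a,b=np.percentile(c,[lo,hi])
    c=np.clip((c-a)/(b-a)*255,0,255).astype(np.uint8)
    cv2.imwrite(name,cv2.resize(c,None,fx=f,fy=f,interpolation=cv2.INTER_CUBIC))
E
python3 - <<'E'
from h import *
s,d=wrist(); save(d,"w1.npz"); print(s["clock"],s["position"],s["orientation"],s["joints"])
stretch(d["color"],0,0,560,420,1.4,"pics/w1.png")
E
```

```text
2.0 [ 0.5759339  -0.1656737   0.35270238] [-2.22123792e+00 -2.22122112e+00  6.93637061e-04] [-2.99827074e-01  2.65846795e-01  1.55121413e+00 -2.58486933e-04
  1.32500288e+00 -2.99756556e-01]
```

View pics/w1.png

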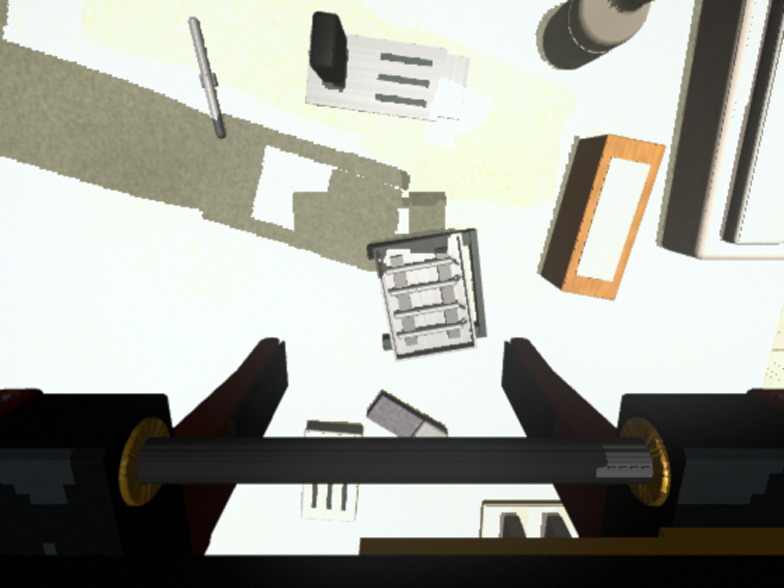

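The wrist view shows the tray on the rack at about (430,300)/1.4 and the lifter at (385,80)/1.4. I'll zoom in on both.

```bash
python3 - <<'E'
from h import *
d=dict(np.load("w1.npz"))
stretch(d["color"],250,155,360,265,7,"pics/w1tray.png")
stretch(d["color"],210,0,350,95,5.7,"pics/w1lift.png",0,100)
E
```

```text
(no output)
```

View pics/w1tray.png

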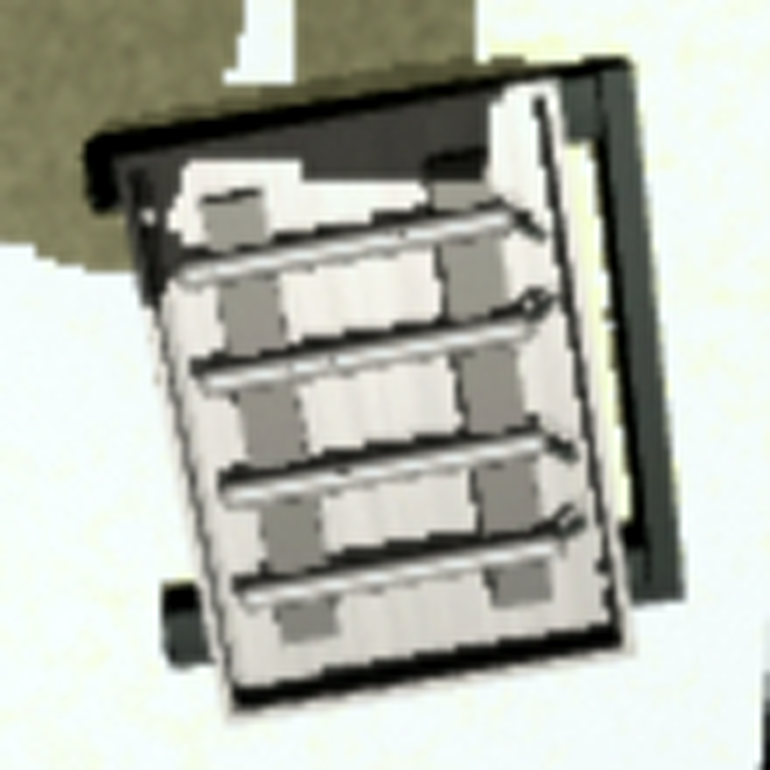

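View pics/w1lift.png

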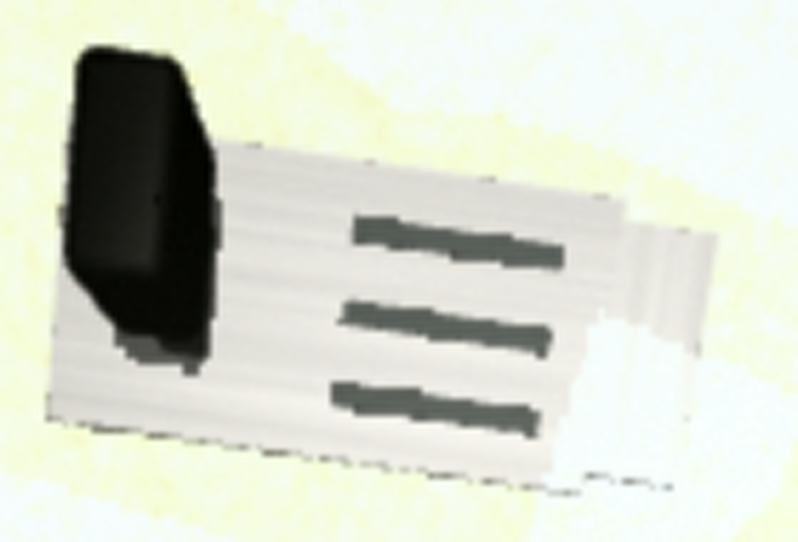

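```bash
python3 - <<'E'
from h import *
d=dict(np.load("w1.npz"))
T=lambda x,y,z:onz(d,250+x/7-.5+.07,155+y/7-.5+.07,z)
L=lambda x,y,z:onz(d,210+x/5.7-.5+.09,y/5.7-.5+.09,z)
P={}
for n,x,y,z in [("trBL",228,715,.034),("trBR",632,655,.034),("trTR",556,80,.034),("rkFarT",634,62,.017),("rkFarB",686,600,.017),("rkFrontT",88,150,.018),("rkFrontB0",162,585,.018),("rkFrontB1",167,665,.018),("rkTopcorner",90,140,.018)]:
    P[n]=T(x,y,z);print(n,P[n].round(4))
a=P["trBL"];b=P["trBR"];c=P["trTR"]
print("len x",np.linalg.norm(b-a),"y",np.linalg.norm(c-b),"ctr",(a+c)/2,"yaw",np.degrees(np.arctan2(*(b-a)[1::-1])),np.degrees(np.arctan2(*(c-b)[1::-1]))-90)
f=P["rkFarT"]-P["rkFarB"];print("plate len",np.linalg.norm(f),"yaw",np.degrees(np.arctan2(f[1],f[0]))-90)
for n,x,y,z in [("g1",80,48,.118),("g2",180,58,.118),("g3",155,272,.118),("g4",65,262,.118),("bl",47,420,.003),("br",575,492,.003),("tr",625,200,.003),("tipT",718,235,.003),("tipB",675,487,.003)]:
    P[n]=L(x,y,z);print(n,P[n].round(4))
g=(P["g1"]+P["g2"]+P["g3"]+P["g4"])/4
tip=(P["tipT"]+P["tipB"])/2
print("grip",g,"tip",tip,"d",np.linalg.norm((tip-g)[:2]),"yaw",np.degrees(np.arctan2(*(tip-g)[1::-1])))
for i,j in [("g4","g1"),("g3","g2"),("g1","g2"),("bl","br"),("tipB","tipT")]:
    q=P[j]-P[i];print(i,j,np.linalg.norm(q),np.degrees(np.arctan2(q[1],q[0])))
E
```

```text
trBL [ 0.5769 -0.3084  0.034 ]
trBR [ 0.6735 -0.2928  0.034 ]
trTR [ 0.6496 -0.1555  0.034 ]
rkFarT [ 0.6699 -0.1537  0.017 ]
rkFarB [ 0.6894 -0.2854  0.017 ]
rkFrontT [ 0.5446 -0.1738  0.018 ]
rkFrontB0 [ 0.5608 -0.2811  0.018 ]
rkFrontB1 [ 0.5619 -0.3022  0.018 ]
rkTopcorner [ 0.5451 -0.1715  0.018 ]
len x 0.09781240392016549 y 0.13938566960661347 ctr [ 0.6132747  -0.23193817  0.034     ] yaw 9.163148273955045 9.85888057215709
plate len 0.1331685288523357 yaw 8.436596585021832
g1 [0.511  0.0336 0.118 ]
g2 [0.5307 0.0319 0.118 ]
g3 [ 0.5242 -0.0064  0.118 ]
g4 [ 0.506  -0.0045  0.118 ]
bl [ 0.4787 -0.0182  0.003 ]
br [ 0.6206 -0.0363  0.003 ]
tr [0.6318 0.0344 0.003 ]
tipT [0.6564 0.0262 0.003 ]
tipB [ 0.6476 -0.035   0.003 ]
grip [0.51796923 0.01363591 0.118     ] tip [ 0.65198975 -0.00440572  0.003     ] d 0.1352294313455825 yaw -7.666976439798796
g4 g1 0.03845492006273629 82.49719587968985
g3 g2 0.03877229306325231 80.39064180474087
g1 g2 0.019749226001119547 -5.0785380854677316
bl br 0.14302568763722312 -7.262916941453652
tipB tipT 0.06190414202722753 81.8990526796274
```

Emit:
{"fn": "move_arm", "kwargs": {
  "rows": [
    {"xyz": [0.04, 0.2, 0], "rot": [0, 0, 0], "gripper": 0},
    {"xyz": [0.04, 0.68, 0], "rot": [0, 0, 0], "gripper": 0},
    {"xyz": [0.04, 0.68, 0], "rot": [0, 0, 0], "gripper": 0},
    {"xyz": [0.04, 0.68, 0], "rot": [0, 0, 0], "gripper": 0},
    {"xyz": [0.04, 0.68, 0], "rot": [0, 0, 0], "gripper": 0},
    {"xyz": [0.04, 0.68, 0], "rot": [0, 0, 0], "gripper": 0},
    {"xyz": [0.04, 0.68, 0], "rot": [0, 0, 0], "gripper": 0},
    {"xyz": [0.04, 0.68, 0], "rot": [0, 0, 0], "gripper": 0},
    {"xyz": [0.04, 0.68, 0], "rot": [0, 0, 0], "gripper": 0},
    {"xyz": [0.04, 0.68, 0], "rot": [0, 0, 0], "gripper": 0}
  ]
}}

```text
clock: 3.3
position: [0.601, 0.2421, 0.353]
orientation: [2.22, 2.222, -0.0]
ft_force: [0.3, 0.1, -0.2]
gripper_width: 0.0875
```

```bash
python3 - <<'E'
from h import *
s,d=wrist(); save(d,"w2.npz"); print(s["clock"],s["position"],s["orientation"],s["joints"])
p=proj(d,[.64,.235,.055]); print(p)
x,y=p.astype(int)
stretch(d["color"],0,0,560,420,1.0,"pics/w2f.png")
stretch(d["color"],x-65,y-65,x+65,y+65,6,"pics/w2.png",0,100)
E
```

```text
3.3 [0.60097365 0.24211491 0.35300108] [ 2.22045335e+00  2.22219437e+00 -2.88043894e-04] [ 3.64719527e-01  3.45649724e-01  1.44098409e+00 -2.31893866e-04
  1.35505833e+00  3.63985403e-01]
[307.35894914 179.40382647]
```

View pics/w2.png

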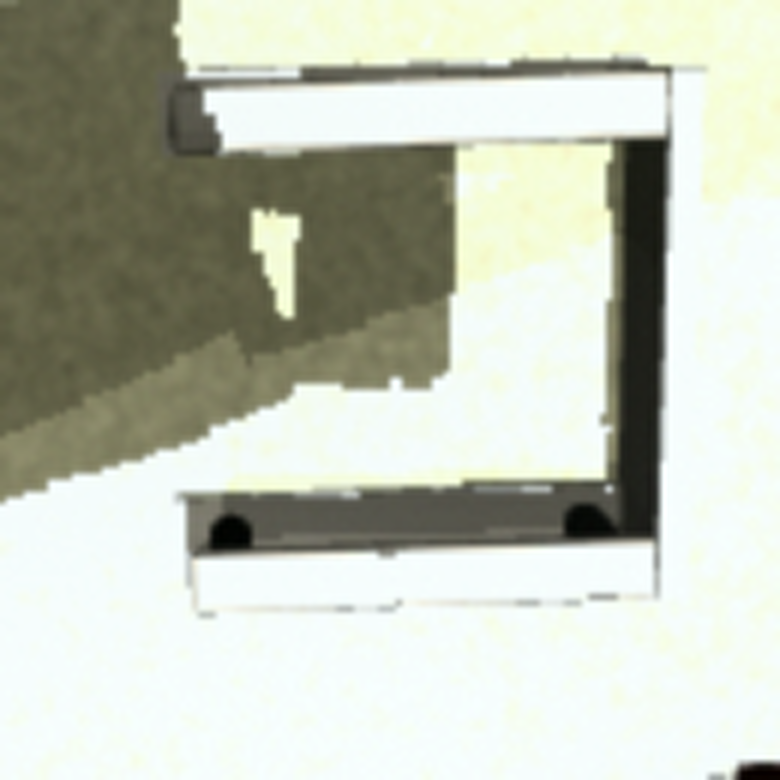

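View pics/w2f.png

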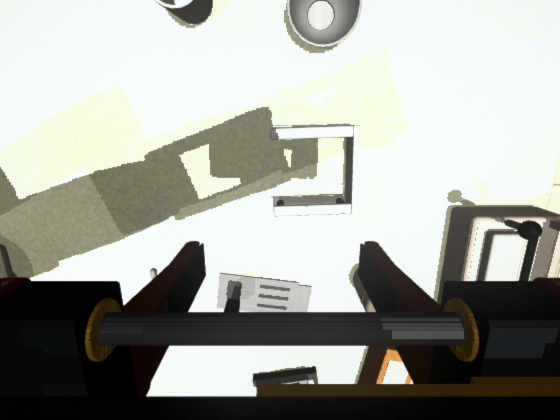

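```bash
python3 - <<'E'
from h import *
d=dict(np.load("w2.npz")); x0,y0=307-65,179-65
T=lambda x,y,z:onz(d,x0+x/6-.42,y0+y/6-.42,z)
P={n:T(x,y,.055) for n,x,y in [("iFT",668,138),("iFB",657,540),("oFT",669,70),("oFB",657,598),("iNB",193,552),("oNB",197,612),("iNT",218,151),("pT",706,68)]}
for n in P: print(n,P[n].round(4))
far=(P["iFT"]+P["iFB"])/2; v=P["iFT"]-P["iFB"]; ex=np.array([v[1],-v[0],0])/np.linalg.norm(v)
print("gap",np.linalg.norm(v),"outer",np.linalg.norm(P["oFT"]-P["oFB"]),"railL",np.linalg.norm(P["iFB"]-P["iNB"]))
A=lambda q:np.degrees(np.arctan2(q[1],q[0]))
print("yaw",A(ex),A(P["iFB"]-P["iNB"]),A(P["oFB"]-P["oNB"]),A(P["iFT"]-P["iNT"]))
print("ctr",far-.06*ex, (P["oFT"]+P["oFB"])/2-.06*ex)
t=dict(np.load("t0.npz"));print("top proj of iNB,iFT, for checking",proj(t,P["iNB"]),proj(t,P["iFT"]),proj(t,P["iFB"]))
# lifter & tray in w1 vs w2
print(proj(t,[.518,.0136,.118]),proj(t,[.6133,-.232,.034]))
E
```

```text
iFT [0.7045 0.2977 0.055 ]
iFB [0.708  0.1975 0.055 ]
oFT [0.7037 0.3135 0.055 ]
oFB [0.709 0.182 0.055]
iNB [0.5892 0.1942 0.055 ]
oNB [0.5901 0.1782 0.055 ]
iNT [0.5959 0.2946 0.055 ]
pT [0.7125 0.314  0.055 ]
gap 0.1002930919443249 outer 0.13164071838610933 railL 0.11886832701632165
yaw 2.0286645298875756 1.558673464061586 1.8473800672873082 1.6327564998957267
ctr [0.64629592 0.24546383 0.055     ] [0.64639213 0.24563183 0.055     ]
top proj of iNB,iFT, for checking [210.96043726 213.02903729] [176.02272102 171.54571811] [211.78729004 171.23082505]
[275.60888853 237.92532196] [363.30795269 209.63108068]
```

Emit:
{"fn": "move_arm", "kwargs": {
  "rows": [
    {"xyz": [-0.138, -0.381, -0.27], "rot": [0, 0, -0.171], "gripper": 0},
    {"xyz": [-0.138, -0.381, -0.27], "rot": [0, 0, -0.171], "gripper": 0},
    {"xyz": [-0.138, -0.381, -0.27], "rot": [0, 0, -0.171], "gripper": 0},
    {"xyz": [-0.138, -0.381, -0.27], "rot": [0, 0, -0.171], "gripper": 0},
    {"xyz": [-0.138, -0.381, -0.27], "rot": [0, 0, -0.171], "gripper": 0},
    {"xyz": [-0.138, -0.381, -0.27], "rot": [0, 0, -0.171], "gripper": 0},
    {"xyz": [-0.138, -0.381, -0.27], "rot": [0, 0, -0.171], "gripper": 0},
    {"xyz": [-0.138, -0.381, -0.27], "rot": [0, 0, -0.171], "gripper": 0}
  ]
}}

```text
clock: 4.35
position: [0.5192, 0.0157, 0.1919]
orientation: [2.36, 2.071, 0.003]
ft_force: [0.1, -0.8, -0.3]
gripper_width: 0.0877
```

```bash
python3 - <<'E'
from h import *
s,d=wrist(); save(d,"w3.npz"); print(s["clock"],s["position"],s["orientation"],s["joints"])
stretch(d["color"],0,0,560,420,1.4,"pics/w3.png",0,100)
E
```

```text
4.35 [0.51918764 0.01572229 0.19193227] [2.36047197 2.07099804 0.00288371] [7.27228122e-03 3.09189060e-01 1.88850450e+00 1.84641480e-04
 9.41600270e-01 1.37623100e-01]
```

View pics/w3.png

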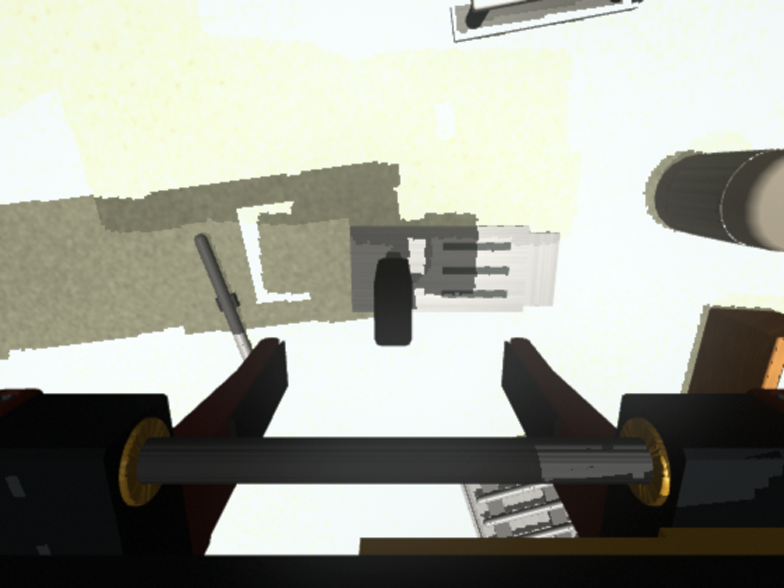

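```bash
python3 - <<'E'
from h import *
d=dict(np.load("w3.npz"))
stretch(d["color"],230,140,410,255,4.4,"pics/w3c.png",0,60)
for u,v,z in [(375,345,.118),(411,345,.118),(351,311,.003),(351,227,.003),(559,234,.003),(553,305,.003)]: print(onz(d,u/1.4,v/1.4,z).round(4))
E
```

```text
[ 0.5055 -0.005   0.118 ]
[ 0.5264 -0.0077  0.118 ]
[ 0.4782 -0.018   0.003 ]
[0.4894 0.0524 0.003 ]
[0.6559 0.0247 0.003 ]
[ 0.6492 -0.0352  0.003 ]
```

View pics/w3c.png

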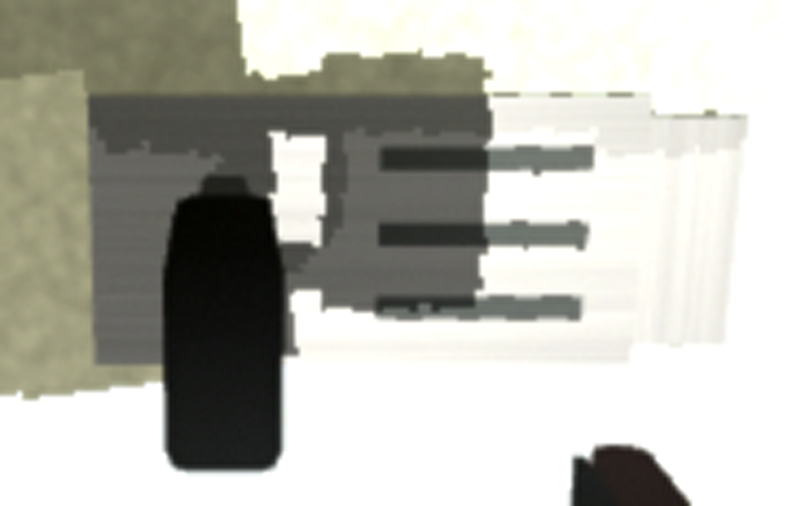

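Emit:
{"fn": "move_arm", "kwargs": {
  "rows": [
    {"xyz": [0, 0, -0.1], "rot": [0, 0, 0], "gripper": 0},
    {"xyz": [0, 0, -0.17], "rot": [0, 0, 0], "gripper": 0},
    {"xyz": [0, 0, -0.2], "rot": [0, 0, 0], "gripper": 0},
    {"xyz": [0, 0, -0.2], "rot": [0, 0, 0], "gripper": 0},
    {"xyz": [0, 0, -0.2], "rot": [0, 0, 0], "gripper": 0},
    {"xyz": [0, 0, -0.2], "rot": [0, 0, 0], "gripper": 0}
  ],
  "grip_force": 45
}}

```text
clock: 5.15
position: [0.519, 0.0153, 0.0721]
orientation: [2.361, 2.071, 0.003]
ft_force: [-0.1, -0.2, -0.2]
gripper_width: 0.0878
```

Emit:
{"fn": "move_arm", "kwargs": {
  "rows": [
    {"gripper": 255},
    {"gripper": 255},
    {"gripper": 255},
    {"gripper": 255},
    {"gripper": 255},
    {"gripper": 255},
    {"gripper": 255},
    {"gripper": 255}
  ],
  "grip_force": 45
}}

```text
$.rows[0]: bad value
```

Emit:
{"fn": "move_arm", "kwargs": {
  "rows": [
    {"xyz": [0, 0, 0], "rot": [0, 0, 0], "gripper": 255},
    {"xyz": [0, 0, 0], "rot": [0, 0, 0], "gripper": 255},
    {"xyz": [0, 0, 0], "rot": [0, 0, 0], "gripper": 255},
    {"xyz": [0, 0, 0], "rot": [0, 0, 0], "gripper": 255},
    {"xyz": [0, 0, 0], "rot": [0, 0, 0], "gripper": 255},
    {"xyz": [0, 0, 0], "rot": [0, 0, 0], "gripper": 255},
    {"xyz": [0, 0, 0], "rot": [0, 0, 0], "gripper": 255},
    {"xyz": [0, 0, 0], "rot": [0, 0, 0], "gripper": 255}
  ],
  "grip_force": 45
}}

```text
clock: 6.15
position: [0.518, 0.0151, 0.0708]
orientation: [-2.362, -2.071, 0.0]
ft_force: [1.5, 0.6, -1.9]
gripper_width: 0.0218
```

```bash
python3 - <<'E'
from h import *
s=ctrl.state(); print(s["position"],s["orientation"],s["gripper_width"],s["ft_force"],s["moment"])
E
```

```text
[0.51796323 0.01507616 0.07079682] [-2.36205779e+00 -2.07117360e+00  9.84355678e-05] 0.021794411878676225 [ 1.51000458  0.64164496 -1.88856326] [-0.02867242 -0.05828125  0.00227812]
```

Emit:
{"fn": "move_arm", "kwargs": {
  "rows": [
    {"xyz": [0, 0, 0.03], "rot": [0, 0, 0], "gripper": 255},
    {"xyz": [0, 0, 0.08], "rot": [0, 0, 0], "gripper": 255},
    {"xyz": [-0.03, -0.05, 0.12], "rot": [0, 0, 0.05], "gripper": 255},
    {"xyz": [-0.07, -0.12, 0.12], "rot": [0, 0, 0.1], "gripper": 255},
    {"xyz": [-0.11, -0.2, 0.12], "rot": [0, 0, 0.17], "gripper": 255},
    {"xyz": [-0.15, -0.28, 0.12], "rot": [0, 0, 0.24], "gripper": 255},
    {"xyz": [-0.18, -0.36, 0.12], "rot": [0, 0, 0.3], "gripper": 255},
    {"xyz": [-0.197, -0.42, 0.12], "rot": [0, 0, 0.349], "gripper": 255},
    {"xyz": [-0.197, -0.459, 0.12], "rot": [0, 0, 0.349], "gripper": 255},
    {"xyz": [-0.197, -0.459, 0.12], "rot": [0, 0, 0.349], "gripper": 255},
    {"xyz": [-0.197, -0.459, 0.12], "rot": [0, 0, 0.349], "gripper": 255},
    {"xyz": [-0.197, -0.459, 0.12], "rot": [0, 0, 0.349], "gripper": 255}
  ]
}}

```text
clock: 7.65
position: [0.3997, -0.2593, 0.1427]
orientation: [-2.055, -2.375, -0.0]
ft_force: [0.4, 0.1, -2.6]
gripper_width: 0.0217
```

```bash
python3 - <<'E'
from h import *
s,d=wrist(); save(d,"w4.npz"); print(s["position"],s["orientation"],s["gripper_width"],s["ft_force"],s["moment"])
t=optics.get_image("top");save(t,"t4.npz");sd=optics.get_image("side");save(sd,"s4.npz")
stretch(d["color"],0,0,560,420,1.4,"pics/w4.png",0,100)
stretch(sd["color"],220,140,420,290,4,"pics/s4.png",0,100)
E
```

```text
[ 0.39966635 -0.25928902  0.14270143] [-2.05513162e+00 -2.37504518e+00 -4.89084361e-06] 0.02165500567503805 [ 0.40932443  0.09651684 -2.56695664] [-0.0178779  -0.04936117  0.02353021]
```

View pics/w4.png

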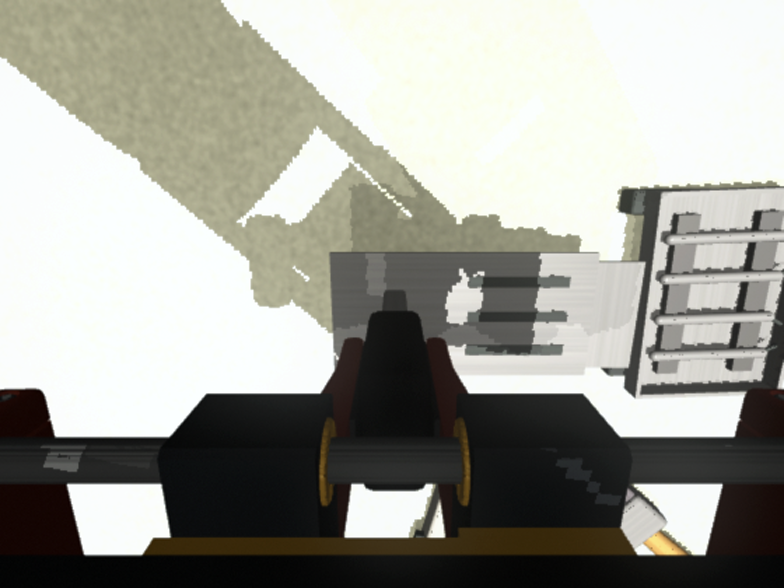

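View pics/s4.png

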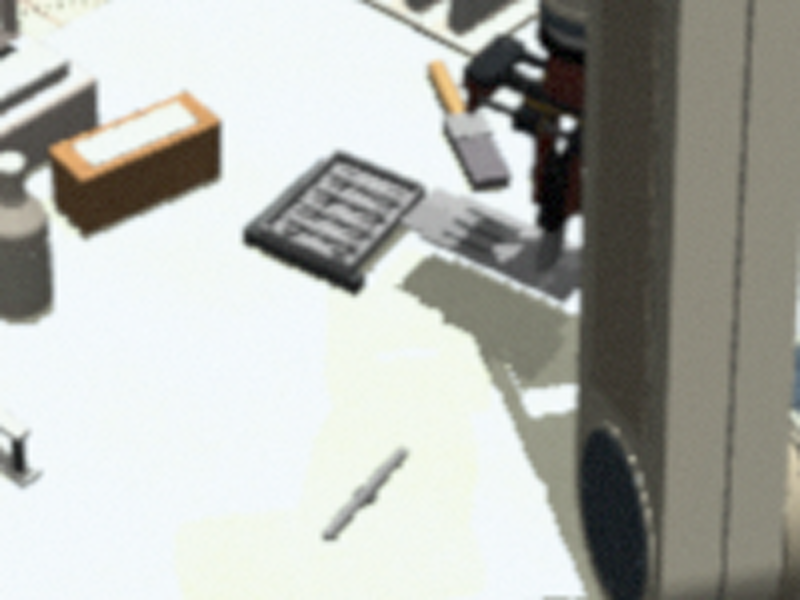

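```bash
python3 - <<'E'
from h import *
d=dict(np.load("w4.npz"))
a=onz(d,645/1.4,262/1.4,.075);b=onz(d,630/1.4,368/1.4,.075);print(a,b,(a+b)/2,np.linalg.norm(a-b))
a=onz(d,331/1.4,253/1.4,.075);b=onz(d,598/1.4,253/1.4,.075);print(a,b,np.linalg.norm(a-b),np.degrees(np.arctan2(*(b-a)[1::-1])))
# tray & rack
a=onz(d,639/1.4,396/1.4,.034);b=onz(d,658/1.4,191/1.4,.034);print("tray front",a,b,(a+b)/2,np.linalg.norm(a-b))
print("rail front",onz(d,620/1.4,187/1.4,.018),onz(d,602/1.4,372/1.4,.018))
E
```

```text
[ 0.53037477 -0.21150868  0.075     ] [ 0.54053646 -0.27336927  0.075     ] [ 0.53545562 -0.24243898  0.075     ] 0.06268965041333646
[ 0.36160997 -0.23097629  0.075     ] [ 0.50387368 -0.21036531  0.075     ] 0.14374899828657436 8.243581225847334
tray front [ 0.57972931 -0.30897024  0.034     ] [ 0.55000757 -0.17265325  0.034     ] [ 0.56486844 -0.24081174  0.034     ] 0.13951954181324233
rail front [ 0.53447583 -0.17306931  0.018     ] [ 0.55860478 -0.30139904  0.018     ]
```

Emit:
{"fn": "move_arm", "kwargs": {
  "rows": [
    {"xyz": [0, 0, -0.03], "rot": [0, 0, 0], "gripper": 255},
    {"xyz": [0, 0, -0.07], "rot": [0, 0, 0], "gripper": 255},
    {"xyz": [0, 0, -0.1065], "rot": [0, 0, 0], "gripper": 255},
    {"xyz": [0, 0, -0.1065], "rot": [0, 0, 0], "gripper": 255},
    {"xyz": [0, 0, -0.1065], "rot": [0, 0, 0], "gripper": 255},
    {"xyz": [0, 0, -0.1065], "rot": [0, 0, 0], "gripper": 255},
    {"xyz": [0.02, 0.003, -0.1065], "rot": [0, 0, 0], "gripper": 255},
    {"xyz": [0.04, 0.006, -0.1065], "rot": [0, 0, 0], "gripper": 255},
    {"xyz": [0.06, 0.009, -0.1065], "rot": [0, 0, 0], "gripper": 255},
    {"xyz": [0.08, 0.012, -0.1065], "rot": [0, 0, 0], "gripper": 255},
    {"xyz": [0.08, 0.012, -0.1065], "rot": [0, 0, 0], "gripper": 255}
  ]
}}

```text
clock: 9.18
position: [0.449, -0.253, 0.0789]
orientation: [2.055, 2.375, 0.0]
ft_force: [0.5, 0.1, -3.1]
gripper_width: 0.0219
```

```bash
python3 - <<'E'
from h import *
s,d=wrist(); save(d,"w5.npz"); print(s["position"],s["orientation"],s["gripper_width"],s["ft_force"],s["moment"])
sd=optics.get_image("side");save(sd,"s5.npz")
stretch(d["color"],200,100,560,380,2.2,"pics/w5.png",0,100)
stretch(sd["color"],270,160,370,235,8,"pics/s5.png",0,100)
E
```

```text
[ 0.44898296 -0.2530475   0.07892897] [2.05529995e+00 2.37512826e+00 1.87974345e-04] 0.021857363899997144 [ 0.52254363  0.05015875 -3.13935886] [-0.01117399 -0.02660866  0.02420859]
```

View pics/w5.png

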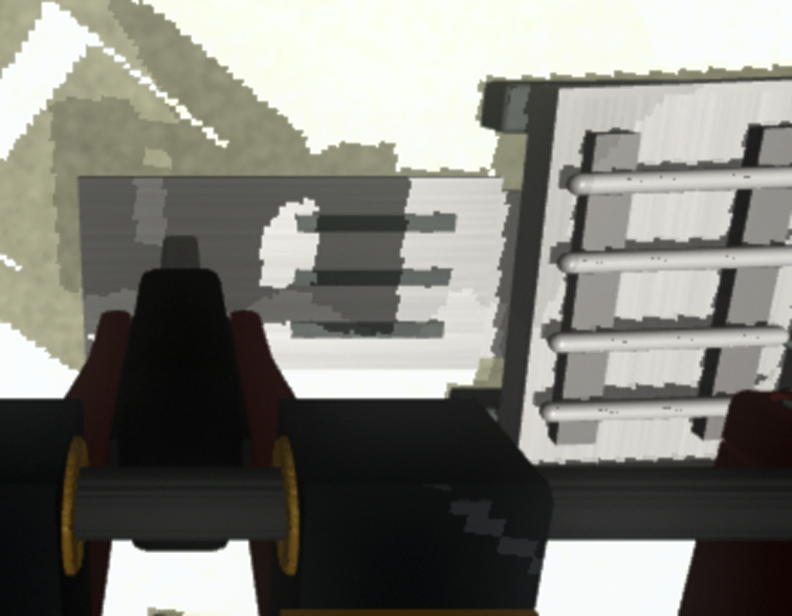

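View pics/s5.png

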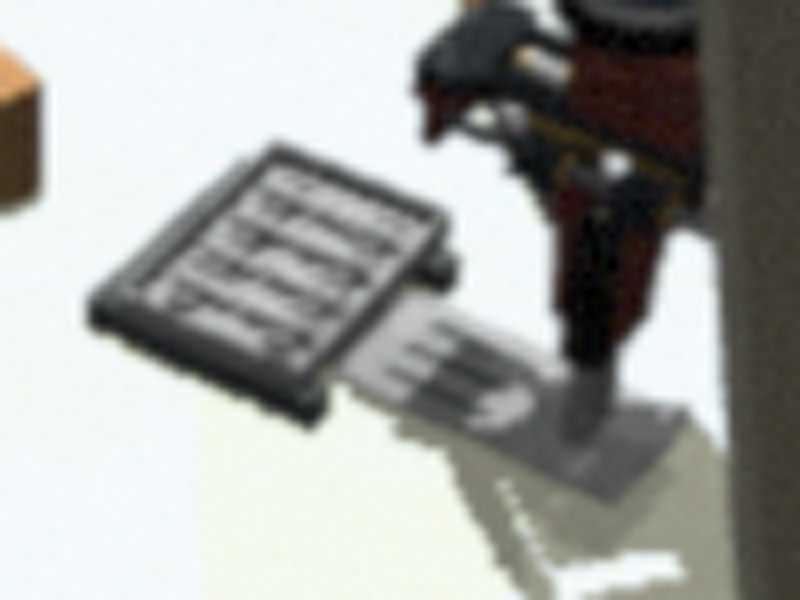

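```bash
python3 - <<'E'
from h import *
d=dict(np.load("w5.npz"))
f=lambda x,y,z:onz(d,200+x/2.2-.3,100+y/2.2-.3,z).round(4)
ex=np.array([.9897,.1432]);ey=np.array([-.1432,.9897])
for n,p in dict(bladeL=f(400,177,.0111),bladeR=f(400,368,.0111),railT=f(505,131,.018),railB=f(452,388,.018),railTout=f(484,82,.018)).items():
    print(n,p,"along",p[:2]@ex,"lat",p[:2]@ey)
E
```

```text
bladeL [ 0.5192 -0.2087  0.0111] along 0.48396639999999996 lat -0.28089983
bladeR [ 0.5358 -0.2789  0.0111] along 0.4903427800000001 lat -0.35275389
railT [ 0.5472 -0.188   0.018 ] along 0.51464224 lat -0.26442264
railB [ 0.5535 -0.281   0.018 ] along 0.50755975 lat -0.35736690000000004
railTout [ 0.5363 -0.1739  0.018 ] along 0.5058736300000001 lat -0.24890699
```

Emit:
{"fn": "move_arm", "kwargs": {
  "rows": [
    {"xyz": [0.02, 0.003, 0], "rot": [0, 0, 0], "gripper": 255},
    {"xyz": [0.04, 0.006, 0], "rot": [0, 0, 0], "gripper": 255},
    {"xyz": [0.06, 0.009, 0], "rot": [0, 0, 0], "gripper": 255},
    {"xyz": [0.08, 0.012, 0], "rot": [0, 0, 0], "gripper": 255},
    {"xyz": [0.1, 0.015, 0], "rot": [0, 0, 0], "gripper": 255},
    {"xyz": [0.12, 0.0175, 0], "rot": [0, 0, 0], "gripper": 255},
    {"xyz": [0.132, 0.019, 0], "rot": [0, 0, 0], "gripper": 255},
    {"xyz": [0.132, 0.019, 0], "rot": [0, 0, 0], "gripper": 255},
    {"xyz": [0.132, 0.019, 0], "rot": [0, 0, 0], "gripper": 255}
  ]
}}

```text
clock: 10.4
position: [0.5266, -0.2417, 0.0789]
orientation: [-2.057, -2.374, 0.0]
ft_force: [-0.2, 0.7, -3.3]
gripper_width: 0.0221
```

```bash
python3 - <<'E'
from h import *
s,d=wrist(); save(d,"w6.npz"); print(s["position"],s["orientation"],s["gripper_width"],s["ft_force"],s["moment"])
sd=optics.get_image("side");save(sd,"s6.npz")
stretch(d["color"],200,100,560,380,2.2,"pics/w6.png",0,100)
stretch(sd["color"],270,160,370,235,8,"pics/s6.png",0,100)
E
```

```text
[ 0.52657811 -0.24166465  0.07886141] [-2.05669627e+00 -2.37402853e+00  3.29608893e-04] 0.02206489476044732 [-0.23130151  0.69702072 -3.25659355] [-0.02620648  0.00381423 -0.0605942 ]
```

View pics/w6.png

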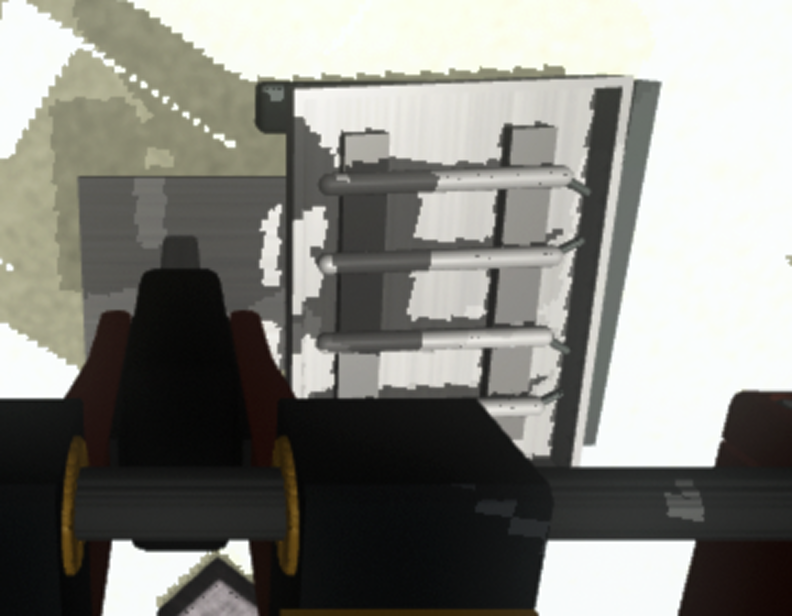

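View pics/s6.png

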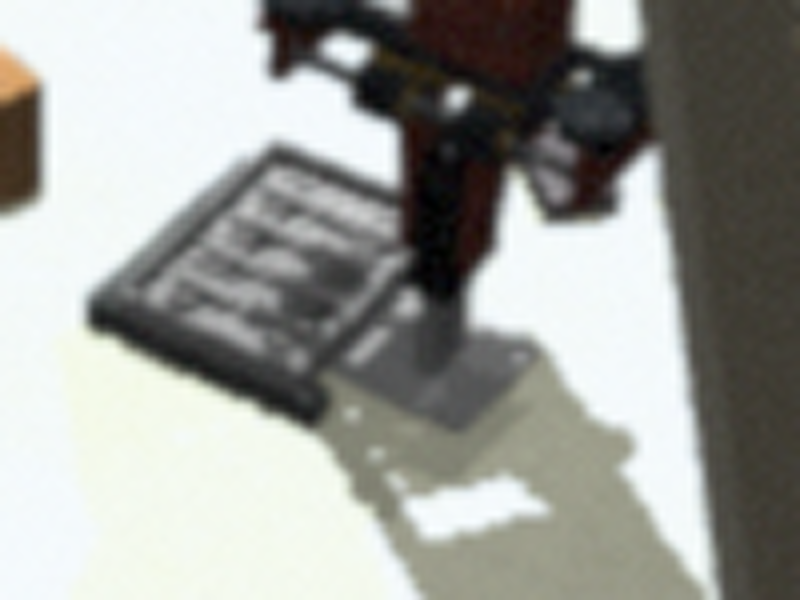

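Emit:
{"fn": "move_arm", "kwargs": {
  "rows": [
    {"xyz": [0, 0, 0.006], "rot": [0, 0, 0], "gripper": 255},
    {"xyz": [0, 0, 0.01], "rot": [0, 0, 0], "gripper": 255},
    {"xyz": [0, 0, 0.013], "rot": [0, 0, 0], "gripper": 255},
    {"xyz": [0, 0, 0.016], "rot": [0, 0, 0], "gripper": 255},
    {"xyz": [0, 0, 0.019], "rot": [0, 0, 0], "gripper": 255},
    {"xyz": [0, 0, 0.022], "rot": [0, 0, 0], "gripper": 255},
    {"xyz": [0, 0, 0.026], "rot": [0, 0, 0], "gripper": 255},
    {"xyz": [0, 0, 0.03], "rot": [0, 0, 0], "gripper": 255},
    {"xyz": [0, 0, 0.035], "rot": [0, 0, 0], "gripper": 255},
    {"xyz": [0, 0, 0.04], "rot": [0, 0, 0], "gripper": 255},
    {"xyz": [0, 0, 0.04], "rot": [0, 0, 0], "gripper": 255},
    {"xyz": [0, 0, 0.04], "rot": [0, 0, 0], "gripper": 255}
  ]
}}

```text
clock: 12.0
position: [0.527, -0.2417, 0.103]
orientation: [-2.057, -2.375, 0.0]
ft_force: [0.6, -0.2, -4.3]
gripper_width: 0.0221
```

```bash
python3 - <<'E'
from h import *
s,d=wrist(); save(d,"w7.npz"); print(s["clock"],s["position"],s["orientation"],s["gripper_width"],s["ft_force"],s["moment"])
sd=optics.get_image("side");save(sd,"s7.npz")
stretch(d["color"],200,100,560,380,2.2,"pics/w7.png",0,100)
stretch(sd["color"],270,160,370,235,8,"pics/s7.png",0,100)
E
```

```text
12.0 [ 0.52697866 -0.24171738  0.10298141] [-2.05698785e+00 -2.37450280e+00  1.09567630e-06] 0.022055324417569903 [ 0.61678932 -0.16508653 -4.33114486] [-0.05496902  0.13942216 -0.00364366]
```

View pics/w7.png

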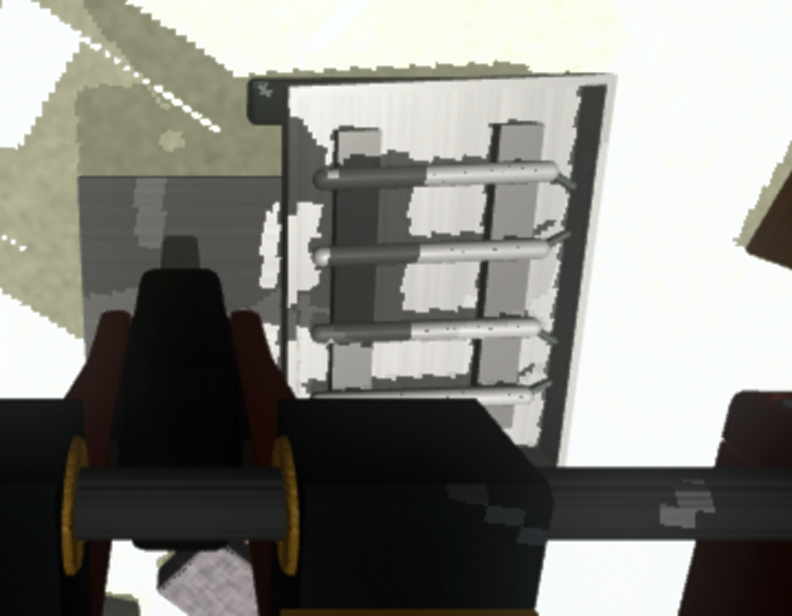

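View pics/s7.png

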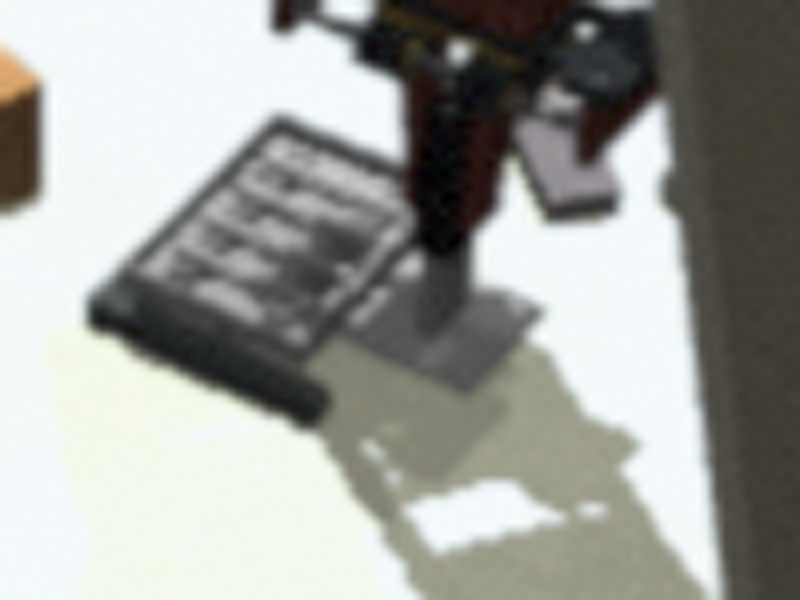

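```bash
python3 - <<'E'
from h import *
d=dict(np.load("w7.npz"))
f=lambda x,y,z:onz(d,200+x/2.2-.3,100+y/2.2-.3,z)
z=.051
a=f(288,87,z);b=f(617,76,z);c=f(567,465,z); 
A=lambda q:np.degrees(np.arctan2(q[1],q[0]))
print(a,b,c,np.linalg.norm(b-a),A(b-a),A(b-c)-90)
th=np.radians(9.5);ex=np.array([np.cos(th),np.sin(th)]);ey=np.array([-ex[1],ex[0]])
m=(a+b)[:2]/2-.07*ey; print("ctr",m)
h=np.array([.527,-.2417]);t=np.radians(8.2);u=np.array([np.cos(t),np.sin(t)]);v=np.array([-u[1],u[0]])
print("rel to TCP",(m-h)@u,(m-h)@v)
m2=np.array([.6138,-.2325]);print((m2-h)@u,(m2-h)@v)
E
```

```text
[ 0.55112416 -0.17280498  0.051     ] [ 0.65033569 -0.15523653  0.051     ] [ 0.67562308 -0.28965829  0.051     ] 0.10075503210015659 10.041884349870225 10.653957826192155
ctr [ 0.61228326 -0.23306075]
rel to TCP 0.08564354846190522 -0.003612933698508537
0.08722476303288677 -0.003274250121286764
```

Emit:
{"fn": "move_arm", "kwargs": {
  "rows": [
    {"xyz": [0, 0, 0.012], "rot": [0, 0, 0], "gripper": 255},
    {"xyz": [0, 0, 0.03], "rot": [0, 0, 0], "gripper": 255},
    {"xyz": [-0.01, 0, 0.05], "rot": [0, 0, 0], "gripper": 255},
    {"xyz": [-0.028, 0, 0.07], "rot": [0, 0, 0], "gripper": 255},
    {"xyz": [-0.046, 0, 0.085], "rot": [0, 0, 0], "gripper": 255},
    {"xyz": [-0.063, 0.01, 0.095], "rot": [0, 0, 0], "gripper": 255},
    {"xyz": [-0.078, 0.03, 0.1], "rot": [0, 0, 0], "gripper": 255},
    {"xyz": [-0.089, 0.055, 0.1], "rot": [0, 0, 0], "gripper": 255},
    {"xyz": [-0.096, 0.085, 0.1], "rot": [0, 0, 0], "gripper": 255},
    {"xyz": [-0.1, 0.115, 0.1], "rot": [0, 0, 0], "gripper": 255},
    {"xyz": [-0.1, 0.148, 0.1], "rot": [0, 0, 0], "gripper": 255},
    {"xyz": [-0.1, 0.182, 0.1], "rot": [0, 0, 0], "gripper": 255}
  ]
}}

```text
clock: 13.6
position: [0.4672, -0.131, 0.163]
orientation: [2.057, 2.375, 0.0]
ft_force: [0.4, 0.1, -5.0]
gripper_width: 0.0219
```

Emit:
{"fn": "move_arm", "kwargs": {
  "rows": [
    {"xyz": [0, 0.035, 0], "rot": [0, 0, -0.01], "gripper": 255},
    {"xyz": [0, 0.07, 0], "rot": [0, 0, -0.022], "gripper": 255},
    {"xyz": [0, 0.105, 0], "rot": [0, 0, -0.036], "gripper": 255},
    {"xyz": [0, 0.14, 0], "rot": [0, 0, -0.05], "gripper": 255},
    {"xyz": [0, 0.175, 0], "rot": [0, 0, -0.064], "gripper": 255},
    {"xyz": [0.006, 0.21, 0], "rot": [0, 0, -0.078], "gripper": 255},
    {"xyz": [0.016, 0.245, 0], "rot": [0, 0, -0.092], "gripper": 255},
    {"xyz": [0.028, 0.28, 0], "rot": [0, 0, -0.108], "gripper": 255},
    {"xyz": [0.042, 0.315, 0], "rot": [0, 0, -0.124], "gripper": 255},
    {"xyz": [0.056, 0.35, 0], "rot": [0, 0, -0.14], "gripper": 255},
    {"xyz": [0.07, 0.385, 0], "rot": [0, 0, -0.154], "gripper": 255},
    {"xyz": [0.084, 0.42, 0], "rot": [0, 0, -0.164], "gripper": 255}
  ]
}}

```text
clock: 15.1
position: [0.5173, 0.1213, 0.1628]
orientation: [-2.205, -2.237, -0.0]
ft_force: [0.6, 0.2, -4.6]
gripper_width: 0.0218
```

Emit:
{"fn": "move_arm", "kwargs": {
  "rows": [
    {"xyz": [0.013, 0.034, 0], "rot": [0, 0, 0], "gripper": 255},
    {"xyz": [0.025, 0.067, 0], "rot": [0, 0, 0], "gripper": 255},
    {"xyz": [0.036, 0.097, 0], "rot": [0, 0, 0], "gripper": 255},
    {"xyz": [0.046, 0.125, 0], "rot": [0, 0, 0], "gripper": 255},
    {"xyz": [0.054, 0.15, 0], "rot": [0, 0, 0], "gripper": 255},
    {"xyz": [0.06, 0.17, 0], "rot": [0, 0, 0], "gripper": 255},
    {"xyz": [0.065, 0.187, 0], "rot": [0, 0, 0], "gripper": 255},
    {"xyz": [0.069, 0.2, 0], "rot": [0, 0, 0], "gripper": 255},
    {"xyz": [0.071, 0.209, 0], "rot": [0, 0, 0], "gripper": 255},
    {"xyz": [0.071, 0.213, 0], "rot": [0, 0, 0], "gripper": 255},
    {"xyz": [0.071, 0.213, 0], "rot": [0, 0, 0], "gripper": 255},
    {"xyz": [0.071, 0.213, 0], "rot": [0, 0, 0], "gripper": 255}
  ]
}}

```text
clock: 16.6
position: [0.5599, 0.247, 0.1629]
orientation: [-2.206, -2.237, 0.0]
ft_force: [-0.7, 0.4, -5.1]
gripper_width: 0.022
```

```bash
python3 - <<'E'
from h import *
s,d=wrist(); save(d,"w8.npz"); print(s["clock"],s["position"],s["orientation"],s["gripper_width"],s["ft_force"],s["moment"])
sd=optics.get_image("side");save(sd,"s8.npz")
t=optics.get_image("top");save(t,"t8.npz")
stretch(d["color"],200,80,560,380,2.2,"pics/w8.png",0,100)
stretch(sd["color"],140,170,300,290,5,"pics/s8.png",0,100)
stretch(t["color"],140,140,260,230,6.5,"pics/t8.png",0,100)
E
```

```text
16.6 [0.55987915 0.24698448 0.16294349] [-2.20576051e+00 -2.23692545e+00  4.18373455e-04] 0.02197434126139825 [-0.74300704  0.38331233 -5.11669352] [-0.01981298  0.16103617  0.0191612 ]
```

View pics/w8.png

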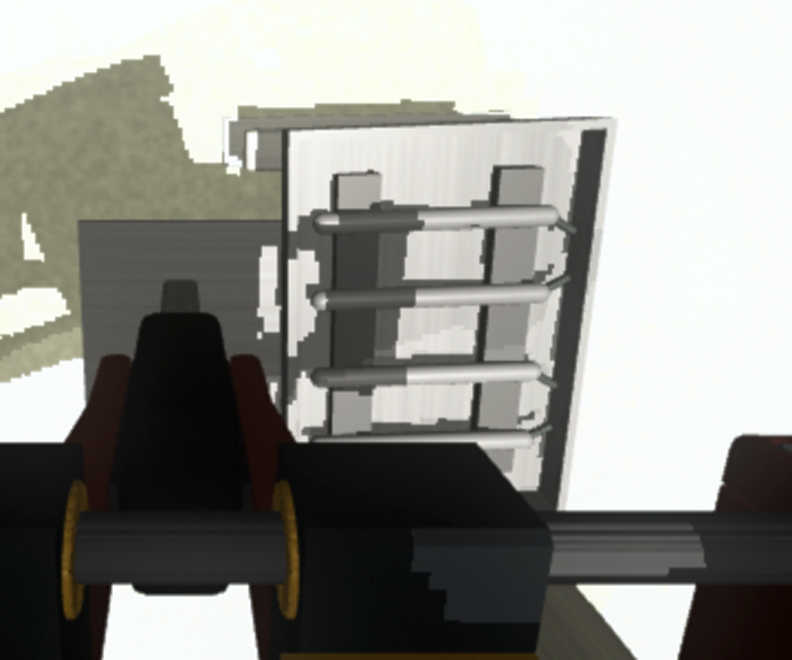

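View pics/s8.png

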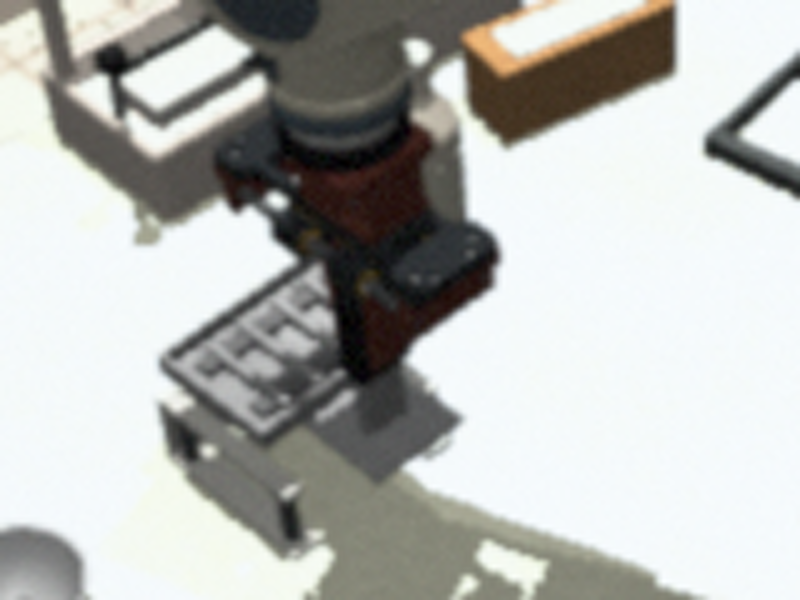

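View pics/t8.png

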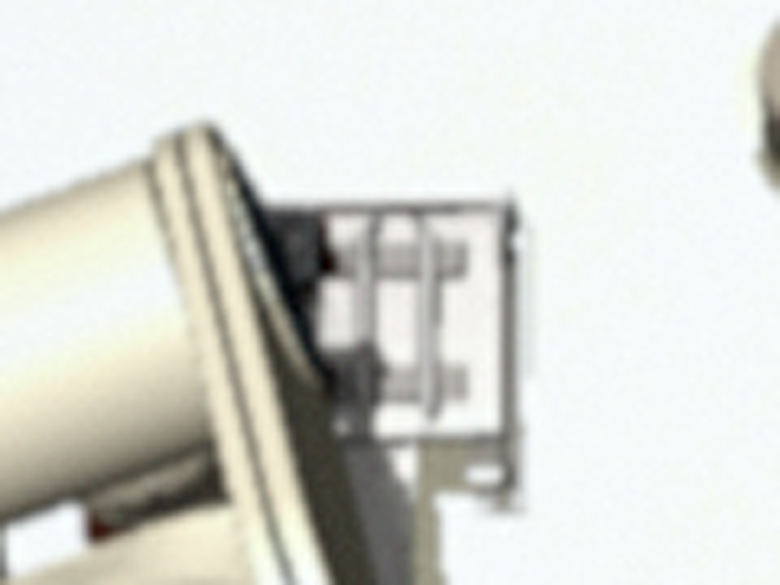

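Emit:
{"fn": "move_arm", "kwargs": {
  "rows": [
    {"xyz": [0, 0, -0.01], "rot": [0, 0, 0], "gripper": 255},
    {"xyz": [0, 0, -0.025], "rot": [0, 0, 0], "gripper": 255},
    {"xyz": [0, 0, -0.04], "rot": [0, 0, 0], "gripper": 255},
    {"xyz": [0, 0, -0.05], "rot": [0, 0, 0], "gripper": 255},
    {"xyz": [0, 0, -0.055], "rot": [0, 0, 0], "gripper": 255},
    {"xyz": [0, 0, -0.055], "rot": [0, 0, 0], "gripper": 255}
  ]
}}

```text
clock: 17.5
position: [0.5599, 0.2472, 0.1298]
orientation: [-2.205, -2.237, 0.001]
ft_force: [-0.2, -0.3, -3.3]
gripper_width: 0.0217
```

```bash
python3 - <<'E'
from h import *
s,d=wrist(); save(d,"w9.npz"); print(s["clock"],s["position"],s["ft_force"],s["moment"])
stretch(d["color"],220,100,360,220,5.7,"pics/w9.png",0,70)
t=optics.get_image("top");stretch(t["color"],160,150,250,220,8.5,"pics/t9.png",0,100)
sd=optics.get_image("side");stretch(sd["color"],150,210,250,285,8,"pics/s9.png",0,100)
E
```

```text
17.5 [0.55994552 0.24722938 0.12975563] [-0.21664196 -0.34279481 -3.29855485] [-0.00345875  0.12396745 -0.03903518]
```

View pics/w9.png

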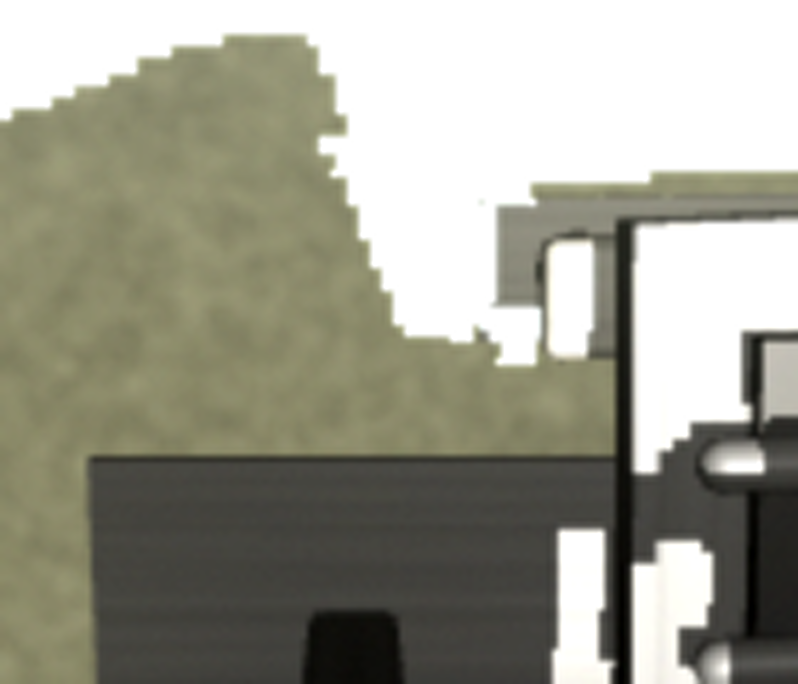

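View pics/t9.png

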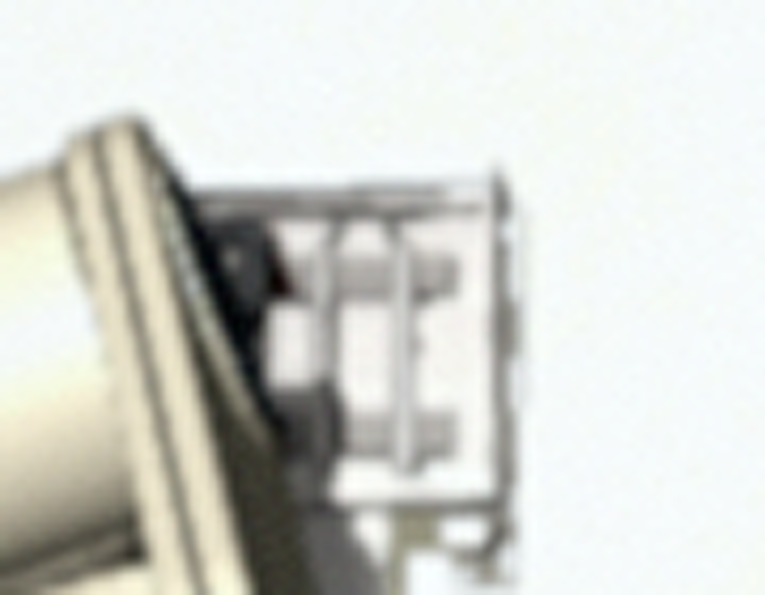

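View pics/s9.png

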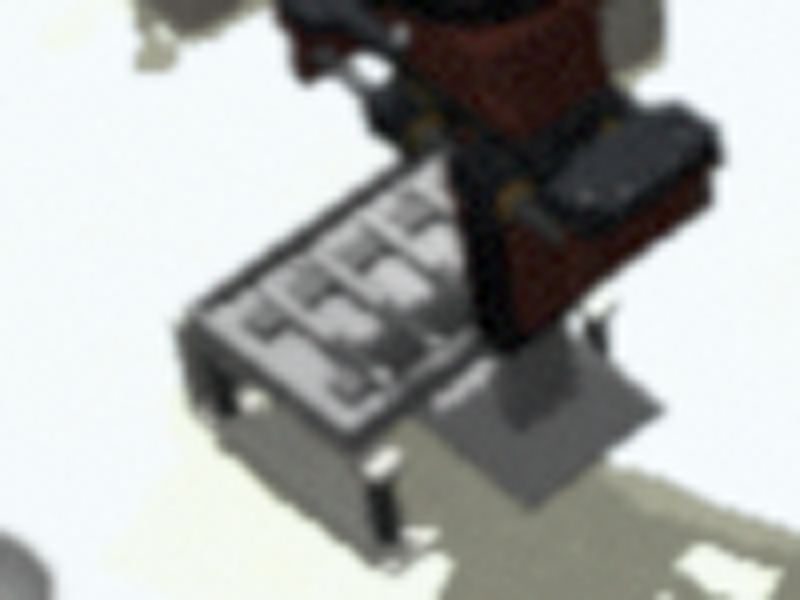

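```bash
python3 - <<'E'
from h import *
d=dict(np.load("w9.npz"))
f=lambda x,y,z:onz(d,220+x/5.7-.4,100+y/5.7-.4,z).round(4)
print("rail front inner",f(543,357,.055),"outer",f(543,237,.055)," tray corner",f(632,222,.078), "blade edge", f(90,458,.0618),f(600,458,.0618))
E
```

```text
rail front inner [0.5851 0.2941 0.055 ] outer [0.5844 0.3098 0.055 ]  tray corner [0.5924 0.313  0.078 ] blade edge [0.525  0.2808 0.0618] [0.5924 0.2817 0.0618]
```

Emit:
{"fn": "move_arm", "kwargs": {
  "rows": [
    {"xyz": [0, 0, -0.0033], "rot": [0, 0, 0], "gripper": 255},
    {"xyz": [0, 0, -0.006], "rot": [0, 0, 0], "gripper": 255},
    {"xyz": [0, 0, -0.008], "rot": [0, 0, 0], "gripper": 255},
    {"xyz": [0, 0, -0.0095], "rot": [0, 0, 0], "gripper": 255},
    {"xyz": [0, 0, -0.011], "rot": [0, 0, 0], "gripper": 255},
    {"xyz": [0, 0, -0.0125], "rot": [0, 0, 0], "gripper": 255},
    {"xyz": [0, 0, -0.014], "rot": [0, 0, 0], "gripper": 255},
    {"xyz": [0, 0, -0.0155], "rot": [0, 0, 0], "gripper": 255},
    {"xyz": [0, 0, -0.0175], "rot": [0, 0, 0], "gripper": 255},
    {"xyz": [0, 0, -0.02], "rot": [0, 0, 0], "gripper": 255},
    {"xyz": [0, 0, -0.024], "rot": [0, 0, 0], "gripper": 255},
    {"xyz": [0, 0, -0.028], "rot": [0, 0, 0], "gripper": 255}
  ]
}}

```text
clock: 19.15
position: [0.56, 0.2472, 0.113]
orientation: [-2.206, -2.237, 0.0]
ft_force: [0.5, 0.3, -2.4]
gripper_width: 0.0221
```

Emit:
{"fn": "move_arm", "kwargs": {
  "rows": [
    {"xyz": [0, 0, 0], "rot": [0, 0, 0], "gripper": 255},
    {"xyz": [0, 0, 0], "rot": [0, 0, 0], "gripper": 255},
    {"xyz": [0, 0, 0], "rot": [0, 0, 0], "gripper": 255}
  ]
}}

```text
clock: 19.52
position: [0.5601, 0.2473, 0.1133]
orientation: [2.205, 2.237, 0.0]
ft_force: [1.1, -0.3, -2.7]
gripper_width: 0.0217
```

```bash
python3 - <<'E'
from h import *
s,d=wrist(); save(d,"w10.npz"); print(s["clock"],s["position"],s["ft_force"],s["moment"])
stretch(d["color"],200,80,560,380,2.2,"pics/w10.png",0,80)
sd=optics.get_image("side");stretch(sd["color"],150,210,250,285,8,"pics/s10.png",0,100)
E
```

```text
19.525 [0.56009875 0.24730389 0.11326492] [ 1.13275144 -0.34834185 -2.7456753 ] [ 0.01265072 -0.06681974  0.0249935 ]
```

View pics/w10.png

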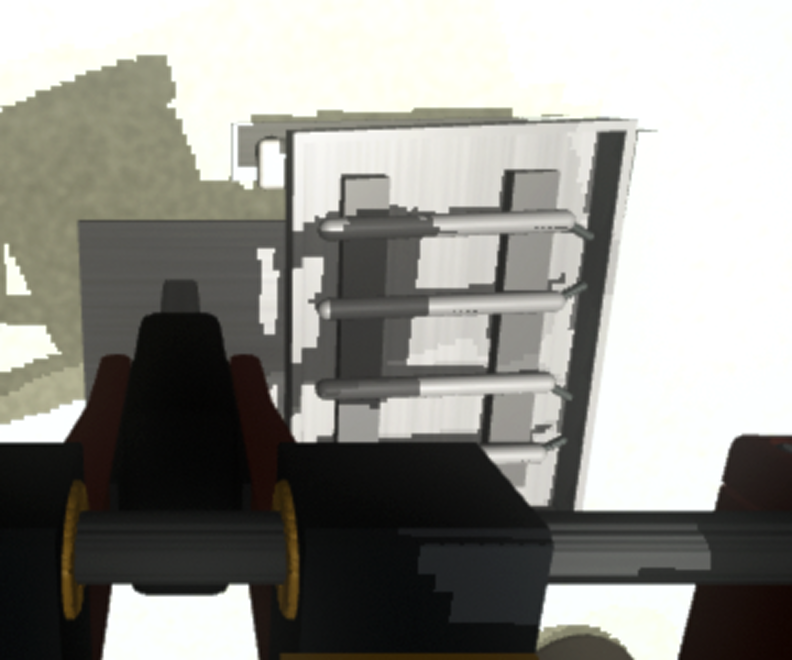

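View pics/s10.png

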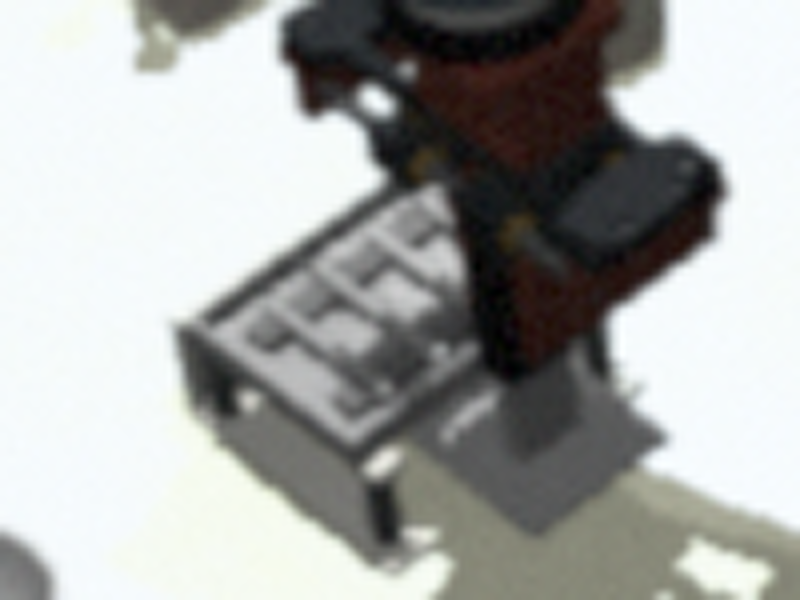

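Emit:
{"fn": "move_arm", "kwargs": {
  "rows": [
    {"xyz": [-0.01, 0, 0], "rot": [0, 0, 0], "gripper": 255},
    {"xyz": [-0.03, -0.0005, 0], "rot": [0, 0, 0], "gripper": 255},
    {"xyz": [-0.06, -0.001, 0], "rot": [0, 0, 0], "gripper": 255},
    {"xyz": [-0.09, -0.0015, 0], "rot": [0, 0, 0], "gripper": 255},
    {"xyz": [-0.12, -0.002, 0], "rot": [0, 0, 0], "gripper": 255},
    {"xyz": [-0.15, -0.0025, 0], "rot": [0, 0, 0], "gripper": 255},
    {"xyz": [-0.18, -0.003, 0], "rot": [0, 0, 0], "gripper": 255},
    {"xyz": [-0.21, -0.0035, 0], "rot": [0, 0, 0], "gripper": 255},
    {"xyz": [-0.24, -0.004, 0], "rot": [0, 0, 0], "gripper": 255},
    {"xyz": [-0.265, -0.004, 0], "rot": [0, 0, 0], "gripper": 255},
    {"xyz": [-0.283, -0.004, 0], "rot": [0, 0, 0], "gripper": 255},
    {"xyz": [-0.283, -0.004, 0], "rot": [0, 0, 0], "gripper": 255}
  ]
}}

```text
clock: 21.12
position: [0.3896, 0.2449, 0.1132]
orientation: [-2.205, -2.238, 0.0]
ft_force: [1.0, -0.4, -3.0]
gripper_width: 0.0216
```

```bash
python3 - <<'E'
from h import *
s,d=wrist(); save(d,"w11.npz"); print(s["clock"],s["position"],s["orientation"],s["ft_force"],s["moment"],s["gripper_width"])
stretch(d["color"],0,0,560,420,1.4,"pics/w11.png",0,80)
sd=optics.get_image("side");stretch(sd["color"],150,200,350,350,4,"pics/s11.png",0,100);save(sd,"s11.npz")
t=optics.get_image("top");stretch(t["color"],140,150,260,240,6.5,"pics/t11.png",0,100);save(t,"t11.npz")
E
```

```text
21.125 [0.38956675 0.24487499 0.11322175] [-2.20481063e+00 -2.23787457e+00  3.20107069e-04] [ 0.97025231 -0.36780567 -2.9515136 ] [-0.0124164  -0.04730461 -0.01359469] 0.021590282039602986
```

View pics/w11.png

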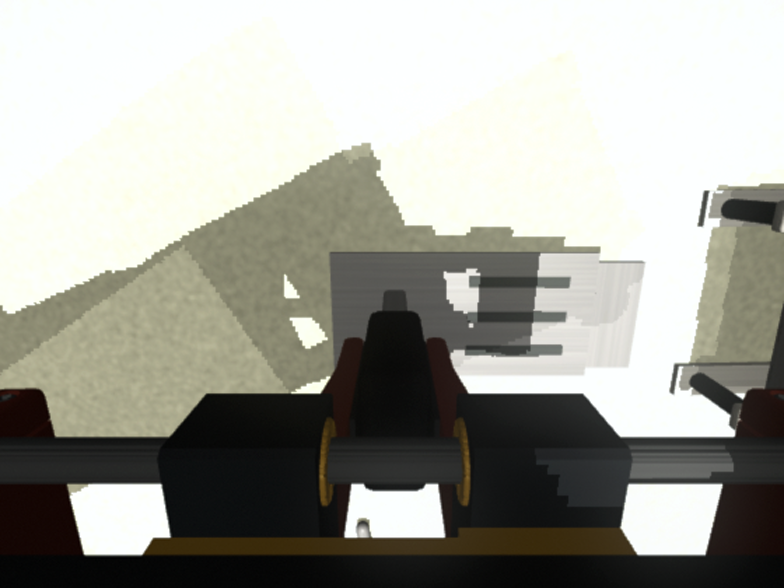

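View pics/t11.png

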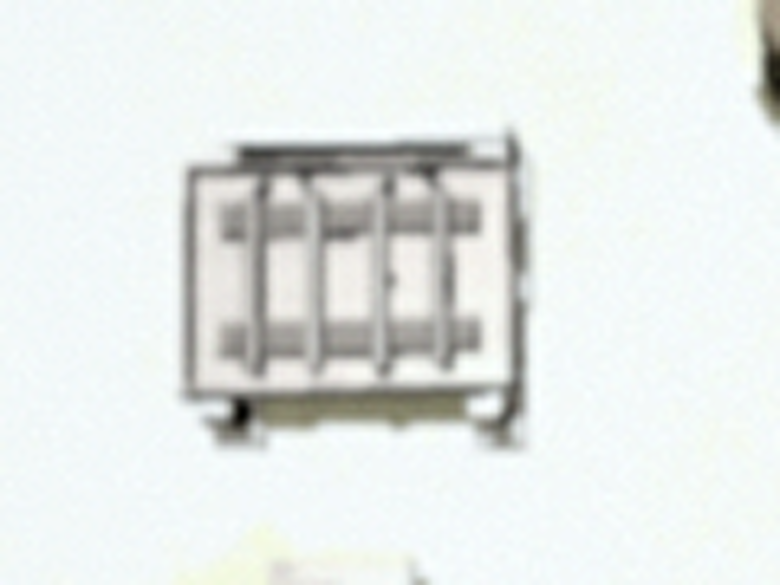

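View pics/s11.png

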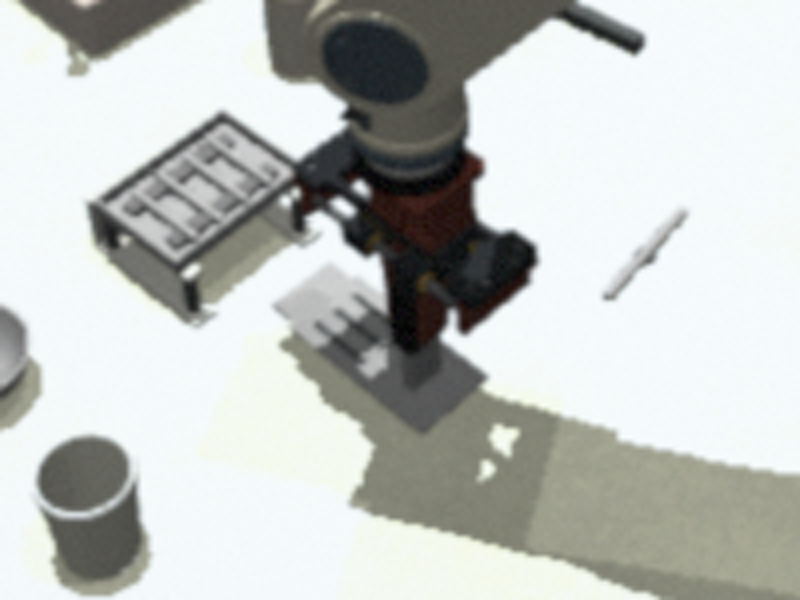

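```bash
python3 - <<'E'
from h import *
d=dict(np.load("t11.npz"))
f=lambda x,y,z:onz(d,140+x/6.5-.4,150+y/6.5-.4,z)
P=[f(188,168,.071),f(513,162,.071),f(515,389,.071),f(183,395,.071)]
print(np.round(P,4),np.mean(P,0), np.degrees(np.arctan2(*(P[0]-P[3])[1::-1])), np.degrees(np.arctan2(*(P[0]-P[1])[1::-1]))-90)
# stand: front rail ends in this image (row ~ 405..415) and far plate
print("front R",f(515,410,.055),"front L",f(195,418,.055),"plate far",f(240,148,.054),f(505,145,.054))
E
```

```text
[[0.6889 0.3142 0.071 ]
 [0.6952 0.1761 0.071 ]
 [0.5972 0.1709 0.071 ]
 [0.591  0.3103 0.071 ]] [0.6430653  0.24285485 0.071     ] 2.2539271897270323 2.59389118431055
front R [0.59075852 0.17251308 0.055     ] front L [0.5837951  0.30842906 0.055     ] plate far [0.70239602 0.29638767 0.054     ] [0.70673989 0.18207558 0.054     ]
```

Emit:
{"fn": "move_arm", "kwargs": {
  "rows": [
    {"xyz": [0, -0.03, 0.01], "rot": [0, 0, 0], "gripper": 255},
    {"xyz": [0, -0.08, 0.02], "rot": [0, 0, -0.03], "gripper": 255},
    {"xyz": [0, -0.13, 0.02], "rot": [0, 0, -0.06], "gripper": 255},
    {"xyz": [0.01, -0.18, 0.02], "rot": [0, 0, -0.09], "gripper": 255},
    {"xyz": [0.04, -0.23, 0.02], "rot": [0, 0, -0.12], "gripper": 255},
    {"xyz": [0.08, -0.28, 0.02], "rot": [0, 0, -0.15], "gripper": 255},
    {"xyz": [0.13, -0.32, 0.01], "rot": [0, 0, -0.186], "gripper": 255},
    {"xyz": [0.18, -0.36, -0.01], "rot": [0, 0, -0.186], "gripper": 255},
    {"xyz": [0.214, -0.383, -0.03], "rot": [0, 0, -0.186], "gripper": 255},
    {"xyz": [0.214, -0.383, -0.05], "rot": [0, 0, -0.186], "gripper": 255},
    {"xyz": [0.214, -0.383, -0.058], "rot": [0, 0, -0.186], "gripper": 255},
    {"xyz": [0.214, -0.383, -0.058], "rot": [0, 0, -0.186], "gripper": 255}
  ]
}}

```text
clock: 22.78
position: [0.5173, 0.0153, 0.0781]
orientation: [-2.361, -2.07, 0.002]
ft_force: [0.1, 0.6, -2.2]
gripper_width: 0.0217
```

```bash
python3 - <<'E'
from h import *
s,d=wrist(); save(d,"w12.npz"); print(s["clock"],s["position"],s["orientation"],s["ft_force"],s["moment"],s["gripper_width"])
stretch(d["color"],0,0,560,420,1.4,"pics/w12.png",0,80)
E
```

```text
22.775 [0.51731169 0.01534724 0.07807103] [-2.36146752e+00 -2.07026107e+00  2.01399626e-03] [ 0.0599755   0.64799163 -2.2043302 ] [-0.03114732 -0.04198609 -0.0446062 ] 0.021696197228903466
```

View pics/w12.png

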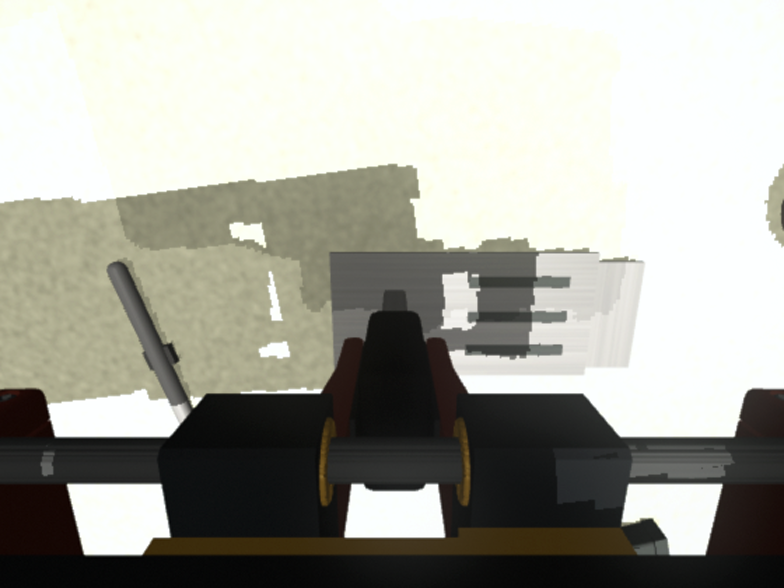

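Emit:
{"fn": "move_arm", "kwargs": {
  "rows": [
    {"xyz": [0, 0, -0.004], "rot": [0, 0, 0], "gripper": 255},
    {"xyz": [0, 0, -0.008], "rot": [0, 0, 0], "gripper": 255},
    {"xyz": [0, 0, -0.01], "rot": [0, 0, 0], "gripper": 255},
    {"xyz": [0, 0, -0.012], "rot": [0, 0, 0], "gripper": 255},
    {"xyz": [0, 0, -0.012], "rot": [0, 0, 0], "gripper": 255},
    {"xyz": [0, 0, -0.012], "rot": [0, 0, 0], "gripper": 255}
  ]
}}

```text
clock: 23.58
position: [0.5186, 0.015, 0.0712]
orientation: [2.363, 2.07, 0.0]
ft_force: [0.0, -1.6, -2.3]
gripper_width: 0.022
```

```bash
python3 - <<'E'
from h import *
s=ctrl.state(); print(s["clock"],s["position"],s["ft_force"],s["moment"],s["gripper_width"])
E
```

```text
23.575 [0.5186381  0.01504928 0.07118325] [ 0.01023748 -1.62527546 -2.27273798] [ 0.0035701  -0.06759928 -0.04556177] 0.021969466761613383
```

Emit:
{"fn": "move_arm", "kwargs": {
  "rows": [
    {"xyz": [0, 0, -0.001], "rot": [0, 0, 0], "gripper": 255},
    {"xyz": [0, 0, -0.001], "rot": [0, 0, 0], "gripper": 255},
    {"xyz": [0, 0, -0.001], "rot": [0, 0, 0], "gripper": 0},
    {"xyz": [0, 0, -0.001], "rot": [0, 0, 0], "gripper": 0},
    {"xyz": [0, 0, -0.001], "rot": [0, 0, 0], "gripper": 0},
    {"xyz": [0, 0, -0.001], "rot": [0, 0, 0], "gripper": 0},
    {"xyz": [0, 0, -0.001], "rot": [0, 0, 0], "gripper": 0},
    {"xyz": [0, 0, -0.001], "rot": [0, 0, 0], "gripper": 0},
    {"xyz": [0, 0, -0.001], "rot": [0, 0, 0], "gripper": 0}
  ]
}}

```text
clock: 24.7
position: [0.5186, 0.0151, 0.0705]
orientation: [-2.363, -2.07, 0.0]
ft_force: [0.1, -0.2, -0.1]
gripper_width: 0.0866
```

Emit:
{"fn": "move_arm", "kwargs": {
  "rows": [
    {"xyz": [0, 0, 0.03], "rot": [0, 0, 0], "gripper": 0},
    {"xyz": [0, 0, 0.08], "rot": [0, 0, 0], "gripper": 0},
    {"xyz": [0, 0, 0.15], "rot": [0, 0, 0], "gripper": 0},
    {"xyz": [0, 0, 0.22], "rot": [0, 0, 0], "gripper": 0},
    {"xyz": [0, 0, 0.3], "rot": [0, 0, 0], "gripper": 0},
    {"xyz": [-0.05, 0, 0.38], "rot": [0, 0, 0], "gripper": 0},
    {"xyz": [-0.1, 0, 0.4], "rot": [0, 0, 0], "gripper": 0},
    {"xyz": [-0.1, 0, 0.4], "rot": [0, 0, 0], "gripper": 0},
    {"xyz": [-0.1, 0, 0.4], "rot": [0, 0, 0], "gripper": 0}
  ]
}}

```text
clock: 25.82
position: [0.459, 0.0151, 0.3102]
orientation: [2.363, 2.07, 0.0]
ft_force: [-0.4, -0.1, -0.2]
gripper_width: 0.0876
```

```bash
python3 - <<'E'
from h import *
s,d=wrist(); save(d,"w13.npz"); print(s["clock"],s["position"],s["orientation"],s["ft_force"],s["gripper_width"])
stretch(d["color"],0,0,560,420,1.4,"pics/w13.png",0,90)
sd=optics.get_image("side");stretch(sd["color"],0,0,560,420,1.4,"pics/s13.png",0,100);save(sd,"s13.npz")
t=optics.get_image("top");stretch(t["color"],0,0,560,420,1.4,"pics/t13.png",0,100);save(t,"t13.npz")
E
```

```text
25.825 [0.45901283 0.01506779 0.310232  ] [2.36280555e+00 2.07030424e+00 1.55865456e-04] [-0.4208421  -0.12117762 -0.16333159] 0.0875876749311367
```

View pics/w13.png

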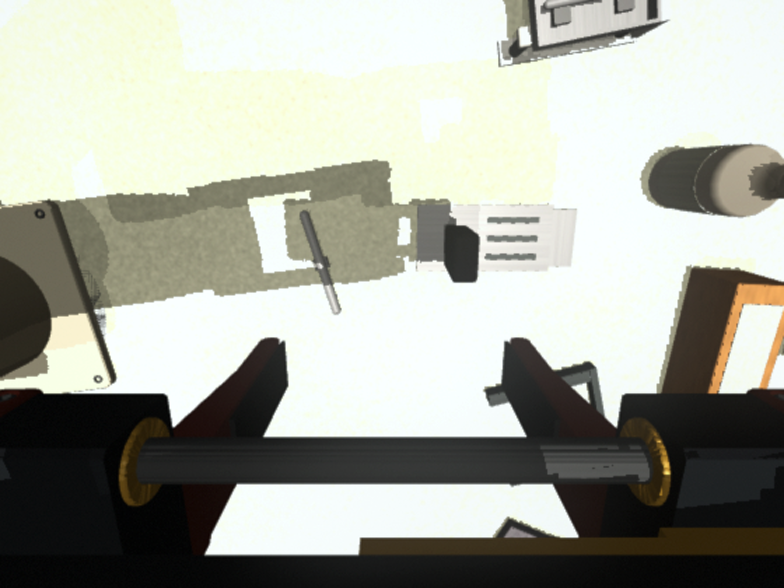

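View pics/s13.png

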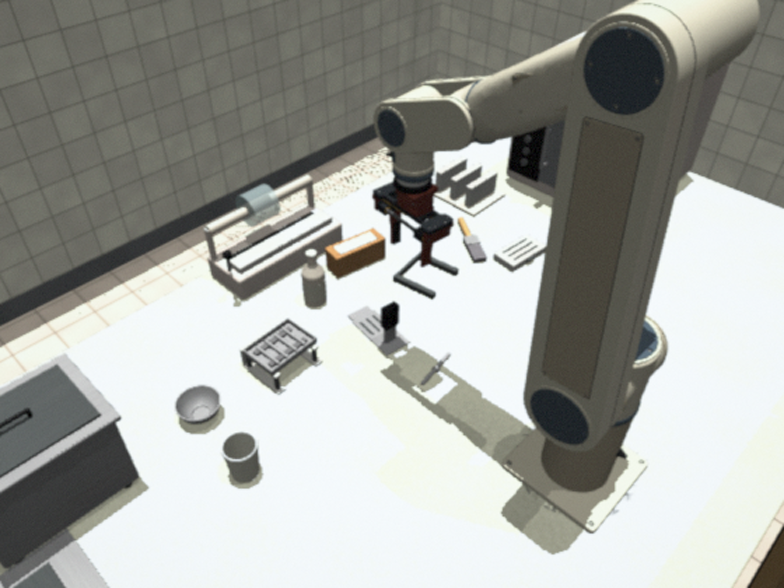

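View pics/t13.png

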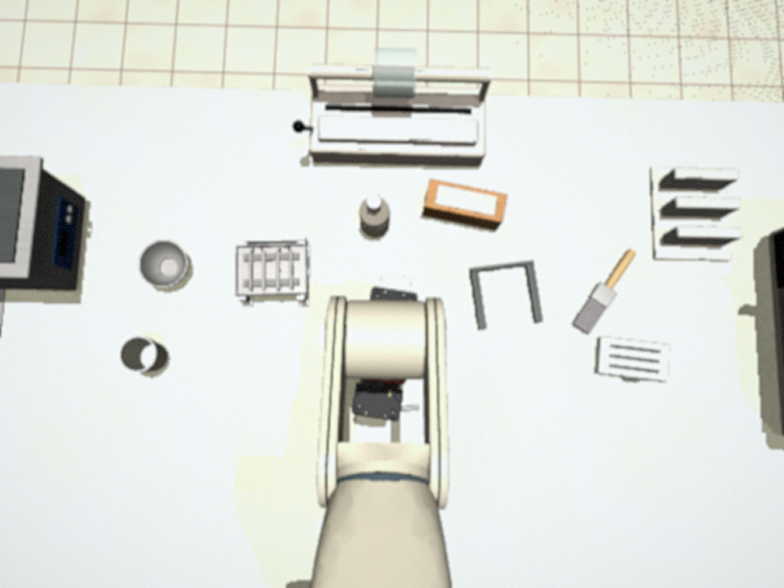

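The views show the tray on the stand, and the lifter upright and released back at its place. Nothing else looks disturbed, so I'm handing in.

```bash
python3 - <<'E'
from rig import workorder, ctrl
print(workorder.job_done()); print(ctrl.state()["clock"])
E
```

```text
the job is handed in; nothing more can be done
None
the job is handed in; nothing more can be done
```

The tray is on the cooling stand and the lifter is back on the worktop, let go. I handed the job in at about 26 s of the 64 s allowed. The hand-in gives no verdict, so what follows rests on my own checks.

**What I did:** I gripped the lifter by its black block and slid the blade under the tray. I then lifted the tray off the rack and carried it to the stand in short, slow steps. I lowered it slowly onto the rails, drew the blade out 170 mm and set the lifter down where it had been.

**Tray:**
- Just before set-down, the wrist camera put the tray centre within about 1.5 mm of the stand's centre.
- After the blade was out, the top camera put it about 4 mm short along the rails and 1 mm across. That camera resolves about 2.5 mm per pixel, so the two views differ slightly; both are within the limits of 20 and 15 mm.
- The tray's angle was within about 1° of the stand's.
- Once the tray was on the rails, the wrist moment returned to its unloaded value, so its weight was off the blade.

**Lifter:** I released it with the gripper within 1 mm of where it had picked it up. The last pictures show it upright with the blade flat.

**Everything else:** The force readings I took stayed under about 5 N. In the final pictures none of the other objects looked moved; I judged that by eye rather than measuring each one.

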